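# Dry-fit a jackshaft in the bench vice

## Robot

A 7-joint arm with a two-finger parallel gripper is mounted at the origin on the work surface. World frame = base frame: x ahead of the robot, y to its left, z up, the work surface at z = 0. Lengths are in mm, angles in degrees, forces in N, time in s.
With the tool pointing down it reaches from about 350 to 775 mm from the base axis. Payload 3.1 kg.
Tool frame: the origin (TCP) lies on the centre line of the jaws, within the pads' length; the fingertips stand 11 mm ahead of it and the grasp point (between the pads) lies 8 mm behind it (r.tip_extent is the distance from the TCP to the fingertips, in mm); z points along the fingers, y is the direction in which the jaws open and shut (so a half turn about z gives the same grasp; the last joint's range is limited). The gripper opens to 85 mm and grips with 20 to 120 N. Pads are 22 mm wide; open, the fingers measure 114 mm over their backs; the gripper's body (76 mm by 85 mm) begins 54 mm behind the grasp point. The pads swing forward as they close: fully open they stand 13 mm farther back than shut.
Start: joints at [62.412, 17.813, 0.802, 86.603, -0.252, 75.585, -1.558], TCP at [234.201, -497.662, 214.104] pointing down, gripper open.
Joint ranges: [-154.91, 154.91], [-16.99, 109.72], [-72.82, 74.43], [7.12, 147.25], [-82.49, 262.49], [11.32, 116.49], [-174.64, 174.64]. Speed limits (degrees/s): [159.86, 159.86, 180, 180, 180, 180, 180].

## Interface

Orientations are given as a 3x3 rotation matrix whose columns are the frame's x, y, z axes.
In Python, from rig import r, snapshot, job gives the robot as it stands.
- The arm moves only by the tool jog_arm, never from a script. Its argument "deltas" is a list of rows, each a list of 6 numbers: the shift along the world's x, y, z in m, then the turn, a rotation vector about the world's x, y, z in degrees. A call has exactly 8 rows; each row is the pose to reach, as a shift and turn from the pose commanded when the call began; what a row does not reach only later rows make up. A row lasts 1/12 s, in which the tool goes at most 41.7 mm and 7.16 degrees, less where a joint would pass 70% of its speed; a pose out of reach is approached as far as the arm can. A call with a gripper value outside its range is refused whole. "claw" is the closure, from -1 (fully open) to 1 (shut), so that 0 is half open, set as the call begins (left out, the last holds). The fingers move at their own pace and stop on an object; "newtons" is the grip in N (left out, the last holds). Time passes only in rows, so rows that repeat a pose let the fingers close, or fill a call up. It gives the time, the measured TCP pose, the force and the opening at its end, in the units of the state.
- r.observe(): the state, without advancing time (a new reading comes with each control period).
- snapshot(name): name is "scene" or "top"; returns a dict with "frame" (480x640x3 uint8, red, green, blue), "fov_y" (degrees; the focal length in pixels is half the picture's height over the tangent of half this angle, whatever the lens; pixels are square), "cx", "cy" (the principal point, pixels), "world_from_camera" (4x4, takes a point from camera to world coordinates). Camera axes: x right, y down, z forward; pixel columns grow to the right and rows downward; lengths in mm; the calibration is good to about 2 mm. A picture is of the moment at which its call begins. There is no depth.
- job.sign_off(): hands the job in, once; it reports no verdict.
The state is a dict: "t": time; "qpos": joint angles; "qvel": joint speeds; "tau": joint torques, N m; "tcp_pos": TCP position; "tool_rot": TCP orientation; "wrist_force": force on the tool from outside, world axes, zero at the start; "wrist_torque": the same for the moment, N m; "grip_width": finger opening in mm.
Only numpy, scipy, OpenCV 4.12 (cv2) and the standard library are available. Lean on these libraries where they do the work, as an engineer would, in place of code of your own. Each camera call takes 0.05 s, during which the arm holds its last target. There are 200 camera calls.

## Task

Dry-fit the jackshaft that stands in the bench vice: onto the shaft go, in this order from the shoulder up, the large sprocket, the plain steel spacer ring, the small sprocket and last the black shaft collar, both sprockets with their hubs upward. Lower each part right down until it lies flat on the one below, without dropping it, before you let go. Leave the aluminium tube offcut, the big hex nut and the bolt where they stand.

Things in the scene. Friction and masses are not known exactly. Their poses are not given: they have to be found in the camera images.
- vice: Blue-grey cast bench vice, 80 mm jaws, fixed on the bench; its place and angle vary. Origin on the bench straight below the shaft's axis, z up, x along the screw towards the T-handle. It reaches 88 mm to -x (anvil), 145 mm to +x (handle, 140 mm wide, 50 mm high), 87 mm to either side at the feet (12 mm high), 40 mm to either side at the jaws; jaw tops 110 mm high.
- shaft: Bright steel shaft clamped upright and rigid in the vice. Origin on its axis at the shoulder, 125 mm above the bench, z up. Below it 31 mm in diameter (the shoulder, 15 mm clear above the jaws); above it 20 mm up to z = 64 mm, then tapering to 12 mm at its top end, z = 70 mm. The four parts have 26 mm bores, so they slide on with 3 mm play all round; the full stack is 71 mm high.
- large_sprocket: Large chain sprocket of bright steel, 22 teeth, 95 mm over the teeth, plate 7 mm thick with five round holes; on top a plain round hub 45 mm in diameter up to 28 mm total height; 26 mm bore through. About 0.45 kg. Lies flat, hub up. Origin at the centre of its underside, z up along the bore. Grip it by the hub from above.
- spacer: Plain bright steel spacer ring, 38 mm outside, 26 mm bore, 14 mm high, about 70 g. Lies flat; its two faces are alike. Origin in the middle of the ring, at half its height, z along the bore.
- small_sprocket: Small chain sprocket of bright steel, 13 teeth, 60 mm over the teeth, plate 7 mm thick; on top a plain round hub 38 mm in diameter up to 18 mm total height; 26 mm bore through. About 0.14 kg. Lies flat, hub up. Origin at the centre of its underside, z up along the bore. Grip it by the hub from above.
- collar: Black shaft collar (a thick dark ring with a slit and a small bright clamp screw across the slit), 46 mm outside, 26 mm bore, 11 mm high, about 0.1 kg. Lies flat. Origin in the middle of the ring, at half its height, z along the bore, x towards the slit.
- tube_offcut: Bystander: thin-walled aluminium tube offcut standing on end, 51 mm outside, 44 mm inside, 40 mm high. Origin at the centre of its underside.
- nut: Bystander: big bright hex nut lying flat, 41 mm over the corners, 19 mm high, hole 25 mm. Origin at the centre of its underside.
- bolt: Bystander: hex bolt standing on its head, head 41 mm over the corners, 20 mm shank, 58 mm high. Origin at the centre of the head's face on the bench.
Not all that is in view belongs to the job. Leave any orange or pink look-alike of the large_sprocket alone.

How it is judged:
By the outcome, as a careful person would: the job done as asked, in the order asked, and still so for the second after the job is handed in, with the robot touching nothing.
It also fails if it takes over 118 s, if anything falls off the work surface, if the arm or the gripper's body presses on something with over 40 N, if the wrist force passes 120 N, or if a joint passes its speed limit or range.

## Working session

There is one attempt and no reset: what is moved stays moved. The work goes in short steps, Python scripts to look and compute and a tool call to move; the robot and the scene stay as the last step left them, time stands still between calls to the robot, and variables do not carry over. Pictures are saved under pics/ and viewed, about 12 in all and at most 16, crops included, and the job is handed in when it is done.

Besides the shell and the picture viewer there is one more tool, called after "Request:" as name(argument=value, ...), one argument or row to a line, values as JSON. jog_arm: Moves the arm, as the interface text tells. Its arguments: {"type":"object","properties":{"deltas":{"type":"array","items":{"type":"array","items":{"type":"number"}}},"claw":{"type":"number"},"newtons":{"type":"number"}},"required":["deltas"]}

```bash
mkdir -p pics; ls; cat > h.py <<'E'
import numpy as np, cv2
from rig import r, snapshot, job
def snap(n,f):
    s=snapshot(n); im=cv2.cvtColor(s["frame"],cv2.COLOR_RGB2BGR); cv2.imwrite(f"pics/{f}.png",im)
    np.savez(f"pics/{f}.npz",T=s["world_from_camera"],fov=s["fov_y"],c=[s["cx"],s["cy"]]); return im
def crop(f,u,v,w,h,k,out):
    im=cv2.imread(f"pics/{f}.png")[v:v+h,u:u+w]; cv2.imwrite(f"pics/{out}.png",cv2.resize(im,None,fx=k,fy=k,interpolation=cv2.INTER_CUBIC))
def cal(f):
    d=np.load(f"pics/{f}.npz"); return d["T"],240/np.tan(np.radians(d["fov"])/2),d["c"]
def pt(f,u,v,z):
    T,F,c=cal(f); d=T[:3,:3]@np.array([(u-c[0])/F,(v-c[1])/F,1]); o=T[:3,3]; return (o+d*(z-o[2])/d[2]).round(1)
def px(f,p):
    T,F,c=cal(f); q=T[:3,:3].T@(np.array(p,float)-T[:3,3]); return (c+F*q[:2]/q[2]).round(1)
E
python3 - <<'E'
from h import *
snap("scene","s0"); snap("top","t0")
for f in("s0","t0"): print(*[x.round(2) if hasattr(x,'round') else x for x in cal(f)])
o=r.observe(); print(o)
E
```

```text
pics
[[ 7.80000e-01  4.40000e-01 -4.50000e-01  1.20776e+03]
 [ 6.30000e-01 -5.30000e-01  5.70000e-01 -7.54300e+02]
 [ 1.00000e-02 -7.20000e-01 -6.90000e-01  1.07344e+03]
 [ 0.00000e+00  0.00000e+00  0.00000e+00  1.00000e+00]] 611.04 [313.63 236.37]
[[ 2.0000e-02 -9.9000e-01  1.2000e-01  4.4232e+02]
 [-1.0000e+00 -2.0000e-02 -1.0000e-02  6.0320e+01]
 [ 1.0000e-02 -1.2000e-01 -9.9000e-01  1.3636e+03]
 [ 0.0000e+00  0.0000e+00  0.0000e+00  1.0000e+00]] 509.89 [317.79 235.69]
{'t': 0.1, 'qpos': array([62.4102367 , 17.8572444 ,  0.80076461, 86.67938814, -0.25334336,
       75.58371656, -1.55874981]), 'qvel': array([ 0.01698347, -0.13581937, -0.01020853, -0.24450532, -0.07827355,
        0.1132646 , -0.05666506]), 'tau': array([ 3.13305663e-04, -3.80856836e+01,  1.46228937e-01, -2.31242609e+01,
        1.22004695e-02,  8.08446348e-03, -6.11663467e-06]), 'tcp_pos': array([ 233.93047253, -497.04456825,  213.14019727]), 'tool_rot': array([[ 9.04788079e-01,  4.25861075e-01, -9.36794761e-04],
       [ 4.25862101e-01, -9.04786199e-01,  1.84545124e-03],
       [-6.16931216e-05, -2.06868767e-03, -9.99997858e-01]]), 'wrist_force': array([ 0.14891858,  0.61569992, -0.09560332]), 'wrist_torque': array([ 0.00826726, -0.05871053, -0.00265085]), 'grip_width': 85.30591226659162}
```

View pics/t0.png

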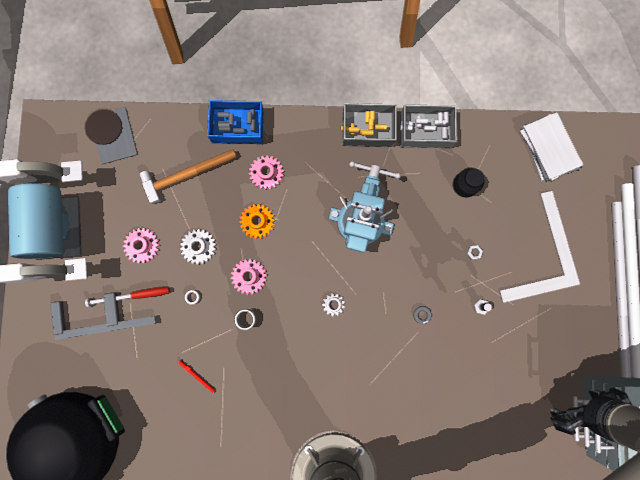

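View pics/s0.png

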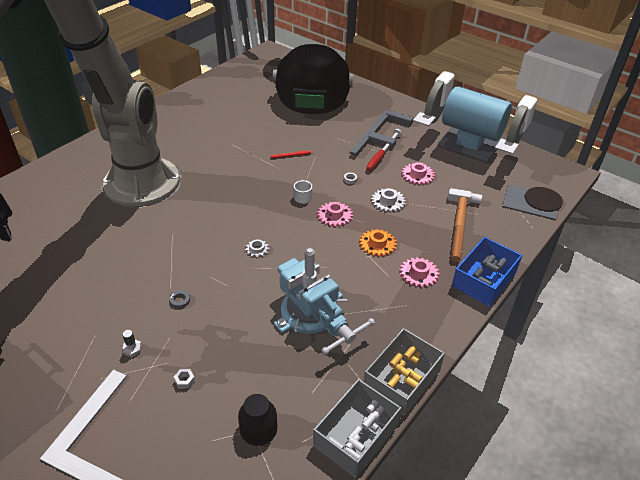

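Top view: the large sprocket is the bright steel one at (198,246). The gears at (266,172), (141,245) and (249,277) are pink and the one at (258,221) is orange, so I leave those alone. Spacer (192,297), small sprocket (333,305), collar (423,314), tube (246,319), bolt (484,307), nut (475,252), shaft about (366,213). Next are enlarged crops to confirm.

```bash
cat > m.py <<'E'
from h import *
def mont(f,cs,out):
    im=cv2.imread(f"pics/{f}.png"); t=[]
    for u,v in cs:
        a=cv2.resize(im[v:v+60,u:u+80],None,fx=5,fy=5,interpolation=cv2.INTER_CUBIC)
        for k in range(0,80,10): cv2.putText(a,str(u+k),(k*5,8),0,.3,(0,255,255),1); cv2.line(a,(k*5,10),(k*5,16),(0,255,255),1)
        for k in range(0,60,10): cv2.putText(a,str(v+k),(8,k*5+4),0,.3,(0,255,255),1); cv2.line(a,(0,k*5),(6,k*5),(0,255,255),1)
        t.append(a)
    cv2.imwrite(f"pics/{out}.png",np.vstack([np.hstack(t[:2]),np.hstack(t[2:])]))
E
python3 - <<'E'
from m import *
mont("t0",[(160,215),(155,270),(300,275),(385,285)],"t0m")
mont("s0",[(350,170),(310,150),(220,220),(140,270)],"s0m")
mont("t0",[(330,185),(330,200),(450,230),(215,290)],"t0v")
E
```

```text
(no output)
```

View pics/t0m.png

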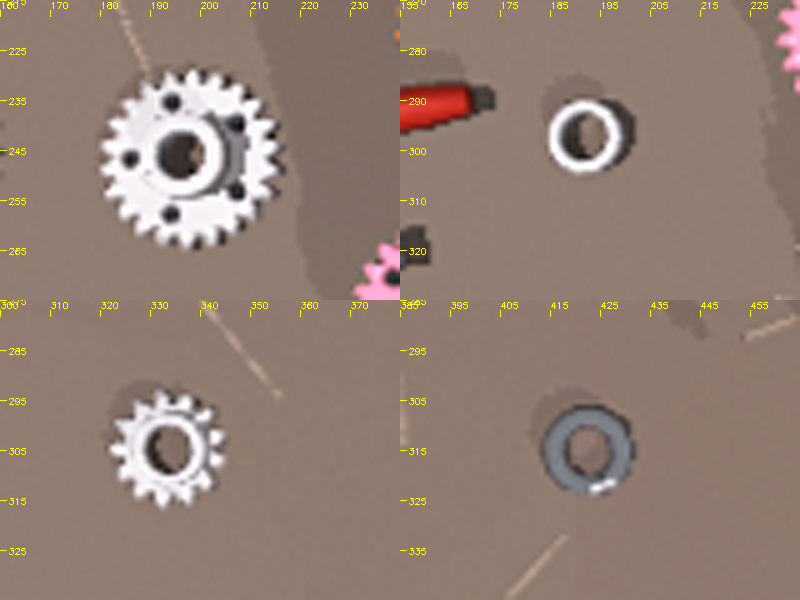

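View pics/t0v.png

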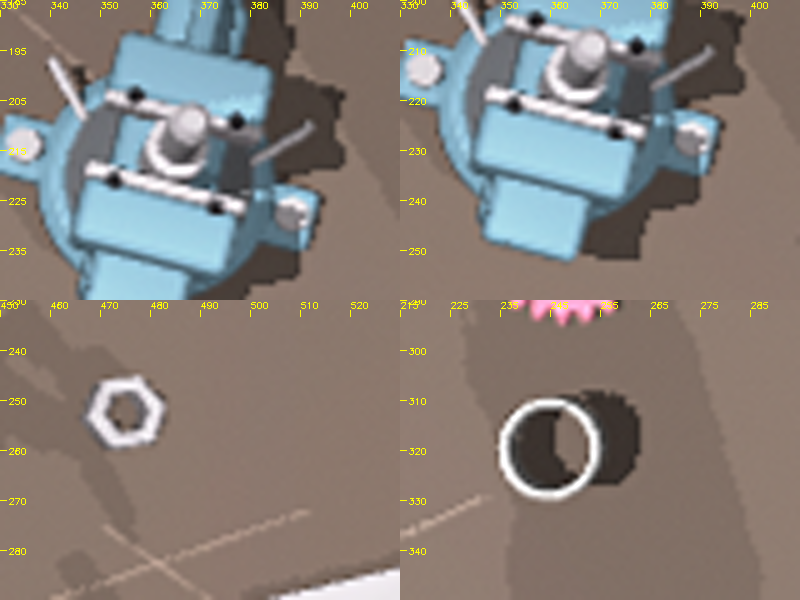

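View pics/s0m.png

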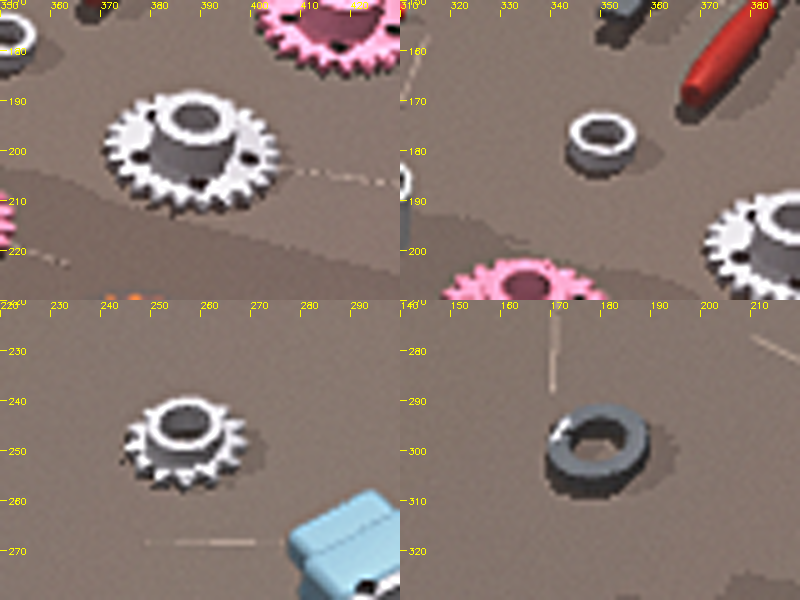

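The crops confirm it. The steel sprocket's hub top is at about (196.4,246.2) in the top view and (389.4,193.6) in the scene view; the others near it are orange or pink. Now positions from both cameras.

```bash
python3 - <<'E'
from h import *
for n,t,s,z in [("large",(196.4,246.2),(389.4,193.6),28),("largeplate",(198.4,246.6),None,7),("spacer",(192.1,297.1),(350.4,176.6),14),("small",(333.8,304.6),(257.1,244.5),18),("collar",(422.7,315),(179.8,298.2),11),("shtop",(367.8,209.4),(310,249.5),192),("shoulder",(365.4,214.8),None,125),("tube",(245,319),None,40),("nut",(475,252),None,19),("bolt",(484,307),None,58),("orange",(258,221),None,28),("pink",(249,277),None,28),("pink2",(141,245),None,28)]:
    print(n,pt("t0",*t,z),pt("s0",*s,z) if s else "")
a=pt("t0",330+12+0,185+0,110)
print("jaw", pt("t0",352,204,110),pt("t0",381,211.5,110))
E
python3 -c "
from h import *
crop('s0',250,230,130,110,6,'s0v')"
```

```text
large [574.6 371.1  28. ] [579.9 369.7  28. ]
largeplate [575.8 370.6   7. ] 
spacer [441.7 379.   14. ] [445.4 376.9  14. ]
small [429.6   7.2  18. ] [432.4   6.3  18. ]
collar [ 407.1 -227.1   11. ] [ 410.9 -229.    11. ]
shtop [652.8 -61.8 192. ] [653.4 -60.8 192. ]
shoulder [651.3 -63.  125. ] 
tube [388.8 234.9  40. ] 
nut [ 575.3 -365.4   19. ] 
bolt [ 431.4 -373.4   58. ] 
orange [645.  211.7  28. ] 
pink [496.7 230.1  28. ] 
pink2 [574.8 516.4  28. ] 
jaw [680.4 -30.7 110. ] [ 663.  -103.3  110. ]
```

View pics/s0v.png

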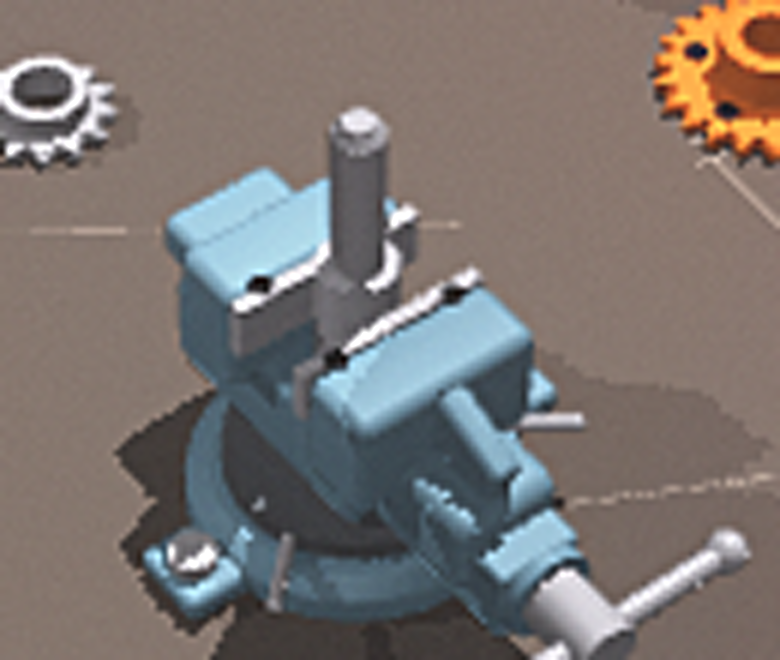

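```bash
python3 -c "
from h import *
print(r.tip_extent, pt('s0',309.5,251.2,195),pt('t0',368,209.2,195))"
```

```text
11.0 [657.6 -67.6 195. ] [652.8 -61.9 195. ]
```

Request:
jog_arm(
  deltas=[
    [0.014,0.036,0,0,0,2],
    [0.029,0.072,0,0,0,4],
    [0.043,0.108,0,0,0,6],
    [0.057,0.144,0,0,0,8],
    [0.071,0.181,0,0,0,11],
    [0.086,0.217,0,0,0,13],
    [0.1,0.253,0,0,0,15],
    [0.114,0.289,0,0,0,17],
  ],
  claw=-0.4,
  newtons=40,
)

```text
t: 0.77
tcp_pos: [348.2, -206.6, 213.8]
tool_rot: [[0.74, 0.673, -0.0], [0.673, -0.74, -0.0], [-0.0, -0.0, -1.0]]
wrist_force: [0.9, -0.4, -0.6]
grip_width: 60.1
```

Request:
jog_arm(
  deltas=[
    [0.014,0.036,0,0,0,2],
    [0.029,0.072,0,0,0,4],
    [0.043,0.108,0,0,0,6],
    [0.057,0.144,0,0,0,8],
    [0.071,0.181,0,0,0,11],
    [0.086,0.217,0,0,0,13],
    [0.1,0.253,0,0,0,15],
    [0.114,0.289,0,0,0,17],
  ],
)

```text
t: 1.43
tcp_pos: [462.2, 81.9, 213.9]
tool_rot: [[0.511, 0.86, -0.0], [0.86, -0.511, -0.0], [-0.0, 0.0, -1.0]]
wrist_force: [0.5, 0.2, 0.2]
grip_width: 59.8
```

Request:
jog_arm(
  deltas=[
    [0.014,0.036,0,0,0,2],
    [0.029,0.072,0,0,0,4],
    [0.043,0.108,-0.01,0,0,6],
    [0.057,0.144,-0.03,0,0,8],
    [0.071,0.181,-0.05,0,0,11],
    [0.086,0.217,-0.07,0,0,13],
    [0.1,0.253,-0.09,0,0,15],
    [0.114,0.289,-0.11,0,0,17],
  ],
)

```text
t: 2.1
tcp_pos: [573.2, 361.8, 106.8]
tool_rot: [[0.237, 0.971, -0.001], [0.971, -0.237, -0.001], [-0.002, -0.001, -1.0]]
wrist_force: [-0.0, -0.2, 0.9]
grip_width: 59.7
```

Request:
jog_arm(
  deltas=[
    [0.001,0.001,-0.02,0,0,0],
    [0.001,0.001,-0.04,0,0,0],
    [0.001,0.001,-0.055,0,0,0],
    [0.001,0.001,-0.068,0,0,0],
    [0.001,0.001,-0.076,0,0,0],
    [0.001,0.001,-0.082,0,0,0],
    [0.001,0.001,-0.083,0,0,0],
    [0.001,0.001,-0.083,0,0,0],
  ],
)

```text
t: 2.77
tcp_pos: [574.1, 361.8, 26.2]
tool_rot: [[0.239, 0.971, 0.0], [0.971, -0.239, 0.0], [0.0, 0.0, -1.0]]
wrist_force: [-0.4, -0.3, -1.0]
grip_width: 59.8
```

Request:
jog_arm(
  deltas=[
    [0,0,0,0,0,0],
    [0,0,0,0,0,0],
    [0,0,0,0,0,0],
    [0,0,0,0,0,0],
    [0,0,0,0,0,0],
    [0,0,0,0,0,0],
    [0,0,0,0,0,0],
    [0,0,0,0,0,0],
  ],
  claw=1,
  newtons=20,
)

```text
t: 3.43
tcp_pos: [573.9, 361.8, 25.8]
tool_rot: [[0.238, 0.971, 0.0], [0.971, -0.238, -0.0], [-0.0, 0.0, -1.0]]
wrist_force: [-0.3, -1.1, 0.6]
grip_width: -0.0
```

```bash
python3 -c "
from h import *
snap('top','t1');snap('scene','s1');o=r.observe();print(o['tcp_pos'],o['grip_width'],px('t1',o['tcp_pos']),px('s1',o['tcp_pos']))
crop('t1',140,190,120,100,4,'a');crop('s1',330,130,100,100,4,'b')
a=cv2.imread('pics/a.png');b=cv2.imread('pics/b.png');cv2.imwrite('pics/ab1.png',np.hstack([a[:400],b[:400,:320]]))
"
```

```text
[573.87798258 361.81221834  25.82141351] -0.3365738823877078 [200.1 246.6] [385.8 194.7]
```

View pics/ab1.png

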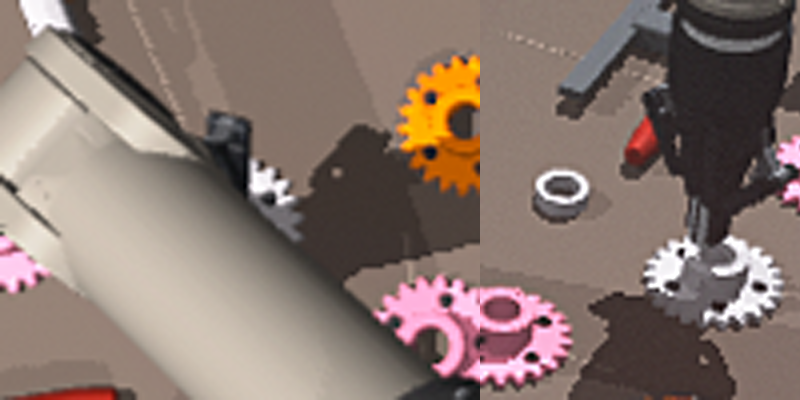

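```bash
python3 -c "
from h import *
crop('s1',355,150,70,65,9,'s1c');print(r.observe()['wrist_force'],r.observe()['wrist_torque'])
"
```

```text
[-0.22220357  0.02378512  0.68985442] [-0.00207192 -0.04066497  0.05649737]
```

View pics/s1c.png

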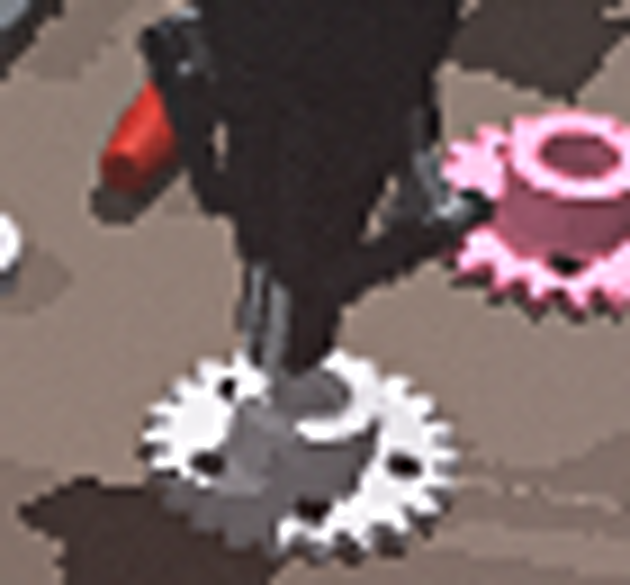

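The closed fingertips are at crop (295,370), right at the hub's top face, so they shut above the hub without touching anything. I'll open, recentre and go lower.

Request:
jog_arm(
  deltas=[
    [0,0,0.004,0,0,0],
    [0,0,0.004,0,0,0],
    [0,0,0.004,0,0,0],
    [0,0,0.004,0,0,0],
    [0.001,0.004,0,0,0,0],
    [0.002,0.008,-0.002,0,0,0],
    [0.002,0.008,-0.006,0,0,0],
    [0.002,0.008,-0.007,0,0,0],
  ],
  claw=-0.4,
)

```text
t: 4.2
tcp_pos: [575.1, 370.1, 17.7]
tool_rot: [[0.238, 0.971, -0.002], [0.971, -0.238, -0.001], [-0.001, -0.001, -1.0]]
wrist_force: [-0.5, 0.4, -0.4]
grip_width: 59.6
```

Request:
jog_arm(
  deltas=[
    [0,0,0,0,0,0],
    [0,0,0,0,0,0],
    [0,0,0,0,0,0],
    [0,0,0,0,0,0],
    [0,0,0,0,0,0],
    [0,0,0,0,0,0],
    [0,0,0,0,0,0],
    [0,0,0,0,0,0],
  ],
  claw=1,
  newtons=20,
)

```text
t: 4.87
tcp_pos: [575.9, 369.8, 19.0]
tool_rot: [[0.238, 0.971, 0.0], [0.971, -0.238, 0.0], [0.0, 0.0, -1.0]]
wrist_force: [-0.0, 0.5, -0.5]
grip_width: 0.1
```

```bash
python3 -c "
from h import *
snap('scene','s2');o=r.observe();p=o['tcp_pos'];print(o)
print([px('s2',[575.9,369.8,z]) for z in (0,8,19,28,40)])
crop('s2',355,150,70,65,9,'s2c')
"
```

```text
{'t': 4.9167, 'qpos': array([-14.62530598,  46.81225341, -34.48132834,  75.52922216,
        26.92983057,  65.7323228 , -65.3934789 ]), 'qvel': array([-0.0480927 ,  0.01568919, -0.03268401,  0.03248166,  0.08230362,
       -0.02983908,  0.06722282]), 'tau': array([ 6.77208402e-03, -5.29275978e+01, -9.44257915e+00, -1.93797988e+01,
        1.17158060e-02,  1.95591492e-03, -6.27821336e-06]), 'tcp_pos': array([575.9321159 , 369.76600414,  18.92858454]), 'tool_rot': array([[ 2.38575315e-01,  9.71123987e-01,  1.47346382e-04],
       [ 9.71123998e-01, -2.38575315e-01, -1.90240411e-05],
       [ 1.66785070e-05,  1.47630274e-04, -9.99999989e-01]]), 'wrist_force': array([ 0.42637744, -0.14086059,  0.22123505]), 'wrist_torque': array([-0.00690474,  0.00519087,  0.02606152]), 'grip_width': 0.18319039592998787}
[array([387.2, 200.9]), array([387.5, 198.7]), array([387.9, 195.5]), array([388.2, 193. ]), array([388.6, 189.5])]
```

View pics/s2c.png

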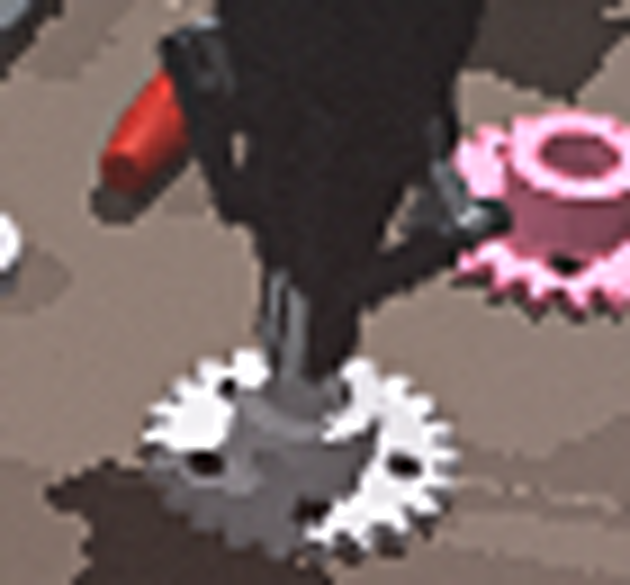

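The fingertips show at (389,192), level with the hub top (about z 30), while the TCP reads 19. The real tips are therefore well above where the tool data put them. I'll raise, open and creep lower while watching the force.

Request:
jog_arm(
  deltas=[
    [0,0,0.015,0,0,0],
    [0,0,0.03,0,0,0],
    [0,0,0.03,0,0,0],
    [0,0,0.03,0,0,0],
    [0,0,0.03,0,0,0],
    [0,0,0.015,0,0,0],
    [0,0,0.003,0,0,0],
    [0,0,0.0,0,0,0],
  ],
)

```text
t: 5.58
tcp_pos: [573.8, 367.7, 14.8]
tool_rot: [[0.238, 0.971, -0.005], [0.971, -0.238, -0.004], [-0.006, -0.004, -1.0]]
wrist_force: [-0.5, -0.9, -1.5]
grip_width: -0.0
```

Request:
jog_arm(
  deltas=[
    [0,0,0.03,0,0,0],
    [0,0,0.03,0,0,0],
    [0,0,0.03,0,0,0],
    [0,0,0.03,0,0,0],
    [0,0,0.015,0,0,0],
    [0,0,0.005,0,0,0],
    [0,0,0,0,0,0],
    [0,0,-0.002,0,0,0],
  ],
  claw=-0.4,
)

```text
t: 6.25
tcp_pos: [574.5, 368.5, 14.2]
tool_rot: [[0.238, 0.971, -0.004], [0.971, -0.238, -0.003], [-0.004, -0.003, -1.0]]
wrist_force: [-1.3, -0.3, 0.3]
grip_width: 59.8
```

Request:
jog_arm(
  deltas=[
    [0,0,-0.001,0,0,0],
    [0,0,-0.002,0,0,0],
    [0,0,-0.003,0,0,0],
    [0,0,-0.004,0,0,0],
    [0,0,-0.004,0,0,0],
    [0,0,-0.004,0,0,0],
    [0,0,-0.004,0,0,0],
    [0,0,-0.004,0,0,0],
  ],
)

```text
t: 6.92
tcp_pos: [576.0, 369.9, 13.1]
tool_rot: [[0.239, 0.971, 0.0], [0.971, -0.239, 0.0], [0.0, 0.0, -1.0]]
wrist_force: [0.3, -0.6, -0.3]
grip_width: 59.2
```

Request:
jog_arm(
  deltas=[
    [0,0,-0.001,0,0,0],
    [0,0,-0.002,0,0,0],
    [0,0,-0.003,0,0,0],
    [0,0,-0.004,0,0,0],
    [0,0,-0.005,0,0,0],
    [0,0,-0.005,0,0,0],
    [0,0,-0.005,0,0,0],
    [0,0,-0.005,0,0,0],
  ],
)

```text
t: 7.58
tcp_pos: [575.9, 369.8, 7.9]
tool_rot: [[0.238, 0.971, 0.0], [0.971, -0.238, 0.0], [0.0, 0.0, -1.0]]
wrist_force: [-0.3, 0.7, -0.2]
grip_width: 59.6
```

Request:
jog_arm(
  deltas=[
    [0,0,0,0,0,0],
    [0,0,0,0,0,0],
    [0,0,0,0,0,0],
    [0,0,0,0,0,0],
    [0,0,0,0,0,0],
    [0,0,0,0,0,0],
    [0,0,0,0,0,0],
    [0,0,0,0,0,0],
  ],
  claw=1,
  newtons=20,
)

```text
t: 8.25
tcp_pos: [576.7, 369.7, 8.4]
tool_rot: [[0.239, 0.971, 0.001], [0.971, -0.239, 0.0], [0.001, 0.001, -1.0]]
wrist_force: [1.0, -0.8, 3.2]
grip_width: 41.6
```

It gripped only the hub's top few millimetres (41.6 mm). The tips are about 16 mm above where the nominal value puts them, so I'll open and go about 12 mm lower.

Request:
jog_arm(
  deltas=[
    [0,0,0,0,0,0],
    [0,0,0,0,0,0],
    [0,0,0,0,0,0],
    [0,0,-0.001,0,0,0],
    [0,0,-0.003,0,0,0],
    [0,0,-0.005,0,0,0],
    [0,0,-0.007,0,0,0],
    [0,0,-0.008,0,0,0],
  ],
  claw=-0.4,
)

```text
t: 8.92
tcp_pos: [575.5, 369.6, -0.8]
tool_rot: [[0.238, 0.971, -0.001], [0.971, -0.238, -0.001], [-0.001, -0.001, -1.0]]
wrist_force: [-0.6, 0.9, 0.4]
grip_width: 59.3
```

Request:
jog_arm(
  deltas=[
    [0,0,-0.001,0,0,0],
    [0,0,-0.002,0,0,0],
    [0,0,-0.003,0,0,0],
    [0,0,-0.004,0,0,0],
    [0,0,-0.004,0,0,0],
    [0,0,-0.004,0,0,0],
    [0,0,-0.004,0,0,0],
    [0,0,-0.004,0,0,0],
  ],
)

```text
t: 9.58
tcp_pos: [575.9, 369.9, -4.0]
tool_rot: [[0.238, 0.971, 0.0], [0.971, -0.238, 0.0], [0.0, 0.0, -1.0]]
wrist_force: [-0.2, -0.0, -0.6]
grip_width: 59.8
```

Request:
jog_arm(
  deltas=[
    [0,0,0,0,0,0],
    [0,0,0,0,0,0],
    [0,0,0,0,0,0],
    [0,0,0,0,0,0],
    [0,0,0,0,0,0],
    [0,0,0,0,0,0],
    [0,0,0,0,0,0],
    [0,0,0,0,0,0],
  ],
  claw=1,
  newtons=20,
)

```text
t: 10.25
tcp_pos: [576.6, 369.7, -3.8]
tool_rot: [[0.239, 0.971, 0.001], [0.971, -0.239, 0.0], [0.0, 0.001, -1.0]]
wrist_force: [1.5, -0.6, 2.5]
grip_width: 42.8
```

Request:
jog_arm(
  deltas=[
    [0,0,0,0,0,0],
    [0,0,0,0,0,0],
    [0,0,0,0,0,0],
    [0,0,0,0,0,7],
    [0,0,0,0,0,14],
    [0,0,0,0,0,21],
    [0,0,0,0,0,28],
    [0,0,0,0,0,34],
  ],
  claw=-0.4,
)

```text
t: 10.92
tcp_pos: [575.0, 369.9, -4.6]
tool_rot: [[-0.351, 0.936, -0.001], [0.936, 0.351, -0.0], [0.0, -0.001, -1.0]]
wrist_force: [-0.5, -0.3, 0.5]
grip_width: 60.2
```

Request:
jog_arm(
  deltas=[
    [0,0,0,0,0,7],
    [0,0,0,0,0,14],
    [0,0,0,0,0,21],
    [0,0,0,0,0,28],
    [0,0,0,0,0,35],
    [0,0,0,0,0,42],
    [0,0,0,0,0,49],
    [0,0,0,0,0,56],
  ],
)

```text
t: 11.58
tcp_pos: [575.2, 369.9, -4.5]
tool_rot: [[-0.973, 0.232, -0.001], [0.232, 0.973, -0.0], [0.001, -0.0, -1.0]]
wrist_force: [-0.6, 0.9, 0.2]
grip_width: 60.1
```

Request:
jog_arm(
  deltas=[
    [0,0,0,0,0,0],
    [0,0,0,0,0,0],
    [0,0,0,0,0,0],
    [0,0,0,0,0,0],
    [0,0,0,0,0,0],
    [0,0,0,0,0,0],
    [0,0,0,0,0,0],
    [0,0,0,0,0,0],
  ],
  claw=1,
  newtons=70,
)

```text
t: 12.25
tcp_pos: [575.7, 371.8, -3.2]
tool_rot: [[-0.971, 0.238, 0.001], [0.238, 0.971, 0.003], [0.0, 0.003, -1.0]]
wrist_force: [-0.6, 5.1, 4.1]
grip_width: 42.2
```

Request:
jog_arm(
  deltas=[
    [0,0,0,0,0,0],
    [0,0,0.003,0,0,0],
    [0,0,0.01,0,0,0],
    [0,0,0.025,0,0,0],
    [0,0,0.05,0,0,0],
    [0,0,0.075,0,0,0],
    [0,0,0.1,0,0,0],
    [0,0,0.125,0,0,0],
  ],
)

```text
t: 12.92
tcp_pos: [575.7, 367.4, 121.5]
tool_rot: [[-0.971, 0.24, -0.001], [0.24, 0.971, -0.004], [0.0, -0.004, -1.0]]
wrist_force: [-0.2, -0.1, -3.9]
grip_width: 42.4
```

Request:
jog_arm(
  deltas=[
    [0,-0.005,0.015,0,0,0],
    [0.002,-0.02,0.03,0,0,0],
    [0.004,-0.045,0.045,0,0,0],
    [0.005,-0.075,0.06,0,0,0],
    [0.006,-0.105,0.075,0,0,0],
    [0.007,-0.135,0.085,0,0,0],
    [0.008,-0.165,0.095,0,0,0],
    [0.008,-0.195,0.1,0,0,0],
  ],
)

```text
t: 13.58
tcp_pos: [583.8, 171.7, 221.7]
tool_rot: [[-0.971, 0.24, 0.0], [0.24, 0.971, -0.002], [-0.001, -0.002, -1.0]]
wrist_force: [1.6, -0.4, -3.5]
grip_width: 42.1
```

Request:
jog_arm(
  deltas=[
    [0,-0.03,0,0,0,0],
    [0.001,-0.06,0,0,0,0],
    [0.002,-0.09,0,0,0,0],
    [0.003,-0.12,0,0,0,0],
    [0.004,-0.15,0,0,0,0],
    [0.005,-0.175,0,0,0,0],
    [0.006,-0.19,0,0,0,0],
    [0.006,-0.195,0,0,0,0],
  ],
)

```text
t: 14.25
tcp_pos: [589.2, -27.2, 219.7]
tool_rot: [[-0.969, 0.247, -0.003], [0.247, 0.969, -0.005], [0.002, -0.006, -1.0]]
wrist_force: [0.5, -1.3, -5.0]
grip_width: 42.2
```

Request:
jog_arm(
  deltas=[
    [0,0,0,0,0,0],
    [0,0,0,0,0,0],
    [0,0,0,0,0,0],
    [0,0,0,0,0,0],
    [0,0,0,0,0,0],
    [0,0,0,0,0,0],
    [0,0,0,0,0,0],
    [0,0,0,0,0,0],
  ],
)

```text
t: 14.92
tcp_pos: [589.9, -19.9, 220.9]
tool_rot: [[-0.971, 0.238, 0.0], [0.238, 0.971, 0.0], [-0.0, 0.0, -1.0]]
wrist_force: [0.1, -0.5, -4.1]
grip_width: 42.1
```

```bash
python3 -c "
from h import *
snap('scene','s3');snap('top','t3');o=r.observe();p=o['tcp_pos'];print(p,o['qpos'],o['wrist_force'])
print(px('s3',p+[0,0,4]),px('s3',p+[0,0,11]),px('t3',p+[0,0,11]))
crop('s3',240,140,120,150,4,'a');crop('t3',300,170,80,150,4,'b')
a=cv2.imread('pics/a.png');b=cv2.imread('pics/b.png');cv2.imwrite('pics/ab3.png',np.hstack([a,b]))
"
```

```text
[589.89692398 -20.11216092 220.83444615] [ 38.33785242  35.42652049 -63.75953523  77.59021907  31.42581773
  85.6871128   53.08829956] [-1.2789805  -0.77612137 -5.51017258]
[298.9 214.2] [298.9 211.7] [350.9 233.6]
```

View pics/ab3.png

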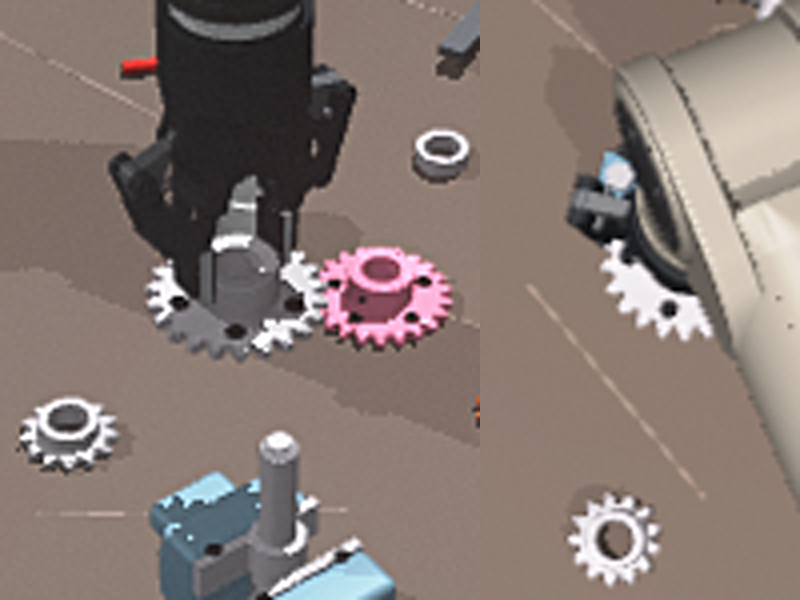

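```bash
python3 -c "
from h import *
p=r.observe()['tcp_pos']
a=np.linspace(0,2*np.pi,200)
for dz in(4,11):
  q=np.array([px('s3',p+[47.5*np.cos(t),47.5*np.sin(t),dz]) for t in a]); print('scene',dz,q.min(0),q.max(0))
  q=np.array([px('t3',p+[47.5*np.cos(t),47.5*np.sin(t),dz]) for t in a]); print('top',dz,q.min(0),q.max(0))
print(pt('s3',309.9,250.8,195),pt('s3',310.2,250.3,195))
# large sprocket initial bench true pos vs cams
print(px('t0',[576,370,28]),px('s0',[576,370,28]),px('s0',[576,370,7]))
im=cv2.imread('pics/s3.png'); cv2.imwrite('pics/z.png',np.hstack([cv2.resize(im[242:262,298:322],None,fx=16,fy=16,interpolation=1),cv2.resize(im[205:235,270:326][:20,:24],None,fx=1,fy=1).repeat(16,0).repeat(16,1)*0]))
crop('s3',296,240,30,24,20,'z3')
"
```

```text
scene 4 [276.2 199.6] [321.6 229.6]
top 4 [329.6 213.2] [371.7 255. ]
scene 11 [276.1 197. ] [321.7 227.1]
top 11 [329.7 212.7] [372.1 254.8]
[657.5 -66.2 195. ] [657.  -64.7 195. ]
[196.8 245.7] [388.3 192.9] [387.5 198.9]
```

View pics/z3.png

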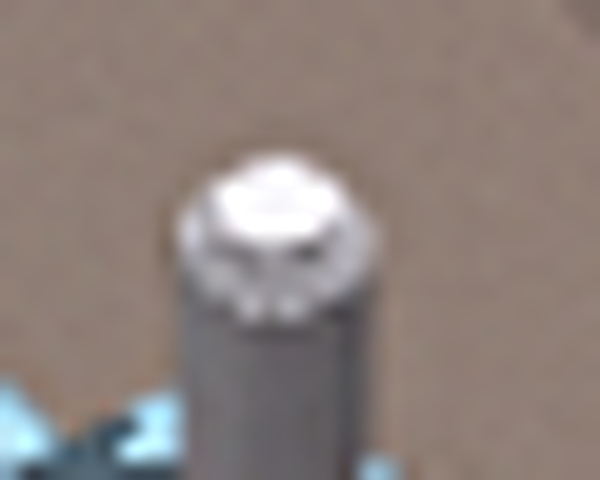

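Request:
jog_arm(
  deltas=[
    [0.006,-0.004,0,0,0,0],
    [0.016,-0.011,0,0,0,0],
    [0.028,-0.019,0,0,0,0],
    [0.04,-0.027,0,0,0,0],
    [0.052,-0.035,0,0,0,0],
    [0.06,-0.041,0,0,0,0],
    [0.064,-0.043,0,0,0,0],
    [0.064,-0.043,0,0,0,0],
  ],
)

```text
t: 15.68
tcp_pos: [654.8, -64.5, 220.1]
tool_rot: [[-0.971, 0.241, -0.0], [0.241, 0.971, 0.0], [0.0, 0.0, -1.0]]
wrist_force: [0.3, -0.0, -4.7]
grip_width: 42.0
```

Request:
jog_arm(
  deltas=[
    [0,0,0,0,0,0],
    [0,0,0,0,0,0],
    [0,0,-0.004,0,0,0],
    [0,0,-0.01,0,0,0],
    [0,0,-0.016,0,0,0],
    [0,0,-0.02,0,0,0],
    [0,0,-0.02,0,0,0],
    [0,0,-0.02,0,0,0],
  ],
)

```text
t: 16.35
tcp_pos: [653.5, -63.5, 200.2]
tool_rot: [[-0.971, 0.239, -0.001], [0.239, 0.971, -0.0], [0.001, -0.0, -1.0]]
wrist_force: [0.4, -0.6, -4.5]
grip_width: 42.4
```

```bash
python3 -c "
from h import *
snap('scene','s4');o=r.observe();p=o['tcp_pos'];print(p,o['qpos'],o['wrist_force'])
crop('s4',270,190,80,80,7,'s4c')
"
```

```text
[653.79769357 -63.30306452 200.69215426] [ 34.40398745  42.86150154 -59.9051748   67.19592549  36.06634911
  88.27258698  57.66739311] [-0.42096132  0.08975961 -3.63710088]
```

View pics/s4c.png

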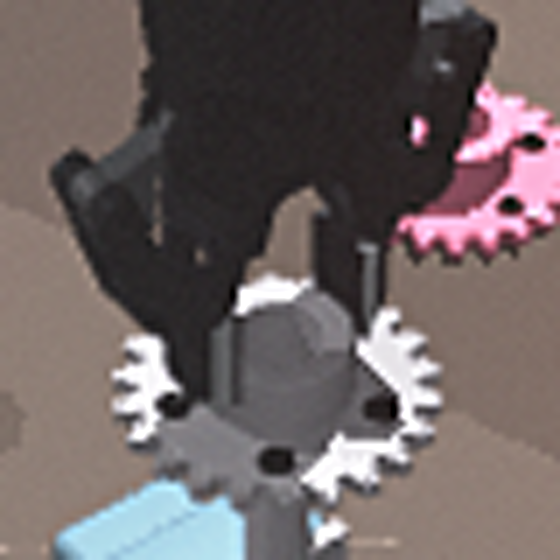

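Laterally the shaft (crop x 275) lines up with the plate centre (277). Now lowering.

Request:
jog_arm(
  deltas=[
    [0,0,-0.003,0,0,0],
    [0,0,-0.006,0,0,0],
    [0,0,-0.009,0,0,0],
    [0,0,-0.012,0,0,0],
    [0,0,-0.015,0,0,0],
    [0,0,-0.018,0,0,0],
    [0,0,-0.02,0,0,0],
    [0,0,-0.02,0,0,0],
  ],
)

```text
t: 17.07
tcp_pos: [653.5, -63.4, 180.1]
tool_rot: [[-0.971, 0.239, -0.001], [0.239, 0.971, -0.0], [0.001, -0.0, -1.0]]
wrist_force: [-0.6, 0.7, -4.5]
grip_width: 41.8
```

Request:
jog_arm(
  deltas=[
    [0,0,-0.001,0,0,0],
    [0,0,-0.003,0,0,0],
    [0,0,-0.005,0,0,0],
    [0,0,-0.008,0,0,0],
    [0,0,-0.01,0,0,0],
    [0,0,-0.01,0,0,0],
    [0,0,-0.01,0,0,0],
    [0,0,-0.01,0,0,0],
  ],
)

```text
t: 17.73
tcp_pos: [653.9, -63.2, 170.9]
tool_rot: [[-0.971, 0.238, 0.0], [0.238, 0.971, 0.0], [-0.0, 0.0, -1.0]]
wrist_force: [-0.7, 0.3, -4.6]
grip_width: 42.2
```

Request:
jog_arm(
  deltas=[
    [0,0,-0.004,0,0,0],
    [0,0,-0.009,0,0,0],
    [0,0,-0.014,0,0,0],
    [0,0,-0.02,0,0,0],
    [0,0,-0.026,0,0,0],
    [0,0,-0.03,0,0,0],
    [0,0,-0.033,0,0,0],
    [0,0,-0.033,0,0,0],
  ],
)

```text
t: 18.4
tcp_pos: [653.3, -63.4, 136.7]
tool_rot: [[-0.971, 0.238, -0.002], [0.238, 0.971, -0.0], [0.002, -0.0, -1.0]]
wrist_force: [-0.0, 0.0, -3.6]
grip_width: 42.1
```

Request:
jog_arm(
  deltas=[
    [0,0,-0.002,0,0,0],
    [0,0,-0.004,0,0,0],
    [0,0,-0.006,0,0,0],
    [0,0,-0.008,0,0,0],
    [0,0,-0.01,0,0,0],
    [0,0,-0.01,0,0,0],
    [0,0,-0.01,0,0,0],
    [0,0,-0.01,0,0,0],
  ],
)

```text
t: 19.07
tcp_pos: [653.9, -63.2, 127.9]
tool_rot: [[-0.971, 0.239, 0.0], [0.239, 0.971, 0.0], [-0.0, 0.0, -1.0]]
wrist_force: [-1.0, 0.9, -4.5]
grip_width: 41.9
```

Request:
jog_arm(
  deltas=[
    [0,0,-0.001,0,0,0],
    [0,0,-0.002,0,0,0],
    [0,0,-0.003,0,0,0],
    [0,0,-0.004,0,0,0],
    [0,0,-0.004,0,0,0],
    [0,0,-0.004,0,0,0],
    [0,0,-0.004,0,0,0],
    [0,0,-0.004,0,0,0],
  ],
)

```text
t: 19.73
tcp_pos: [653.9, -63.1, 123.9]
tool_rot: [[-0.971, 0.238, 0.0], [0.238, 0.971, 0.0], [-0.0, 0.0, -1.0]]
wrist_force: [-0.7, -0.2, -3.8]
grip_width: 42.1
```

Request:
jog_arm(
  deltas=[
    [0,0,-0.001,0,0,0],
    [0,0,-0.001,0,0,0],
    [0,0,-0.002,0,0,0],
    [0,0,-0.002,0,0,0],
    [0,0,-0.003,0,0,0],
    [0,0,-0.003,0,0,0],
    [0,0,-0.003,0,0,0],
    [0,0,-0.003,0,0,0],
  ],
)

```text
t: 20.4
tcp_pos: [654.1, -63.2, 121.8]
tool_rot: [[-0.971, 0.239, 0.001], [0.239, 0.971, -0.0], [-0.001, 0.0, -1.0]]
wrist_force: [-2.3, -0.4, 3.1]
grip_width: 42.2
```

Request:
jog_arm(
  deltas=[
    [0,0,0,0,0,0],
    [0,0,0,0,0,0],
    [0,0,0,0,0,0],
    [0,0,0,0,0,0],
    [0,0,0,0,0,0],
    [0,0,0.005,0,0,0],
    [0,0,0.02,0,0,0],
    [0,0,0.04,0,0,0],
  ],
  claw=-0.4,
)

```text
t: 21.07
tcp_pos: [652.7, -63.6, 159.7]
tool_rot: [[-0.971, 0.238, -0.004], [0.238, 0.971, -0.0], [0.003, -0.001, -1.0]]
wrist_force: [0.2, 0.0, -0.7]
grip_width: 59.8
```

Request:
jog_arm(
  deltas=[
    [0,0,0.035,0,0,0],
    [0,0,0.07,0,0,0],
    [0,0,0.09,0,0,0],
    [0,0.015,0.095,0,0,0],
    [-0.005,0.045,0.095,0,0,0],
    [-0.015,0.08,0.095,0,0,0],
    [-0.03,0.11,0.095,0,0,0],
    [-0.05,0.145,0.095,0,0,0],
  ],
)

```text
t: 21.73
tcp_pos: [603.5, 82.9, 254.9]
tool_rot: [[-0.971, 0.24, -0.001], [0.24, 0.971, 0.0], [0.001, 0.0, -1.0]]
wrist_force: [-0.2, 0.1, -0.2]
grip_width: 60.1
```

```bash
python3 -c "
from h import *
snap('scene','s5');snap('top','t5');o=r.observe();p=o['tcp_pos'];print(p,o['qpos'],o['wrist_force'])
crop('s5',260,225,100,100,4,'a');crop('t5',320,165,100,100,4,'b')
a=cv2.imread('pics/a.png');b=cv2.imread('pics/b.png');cv2.imwrite('pics/ab5.png',np.hstack([a,b]))
"
```

```text
[598.45864947  92.52427531 256.7876088 ] [ 25.05739269  35.91706115 -63.12706869  70.76061018  31.24811664
  90.91029984  44.84393101] [-0.19603524 -0.12734078  1.08327276]
```

View pics/ab5.png

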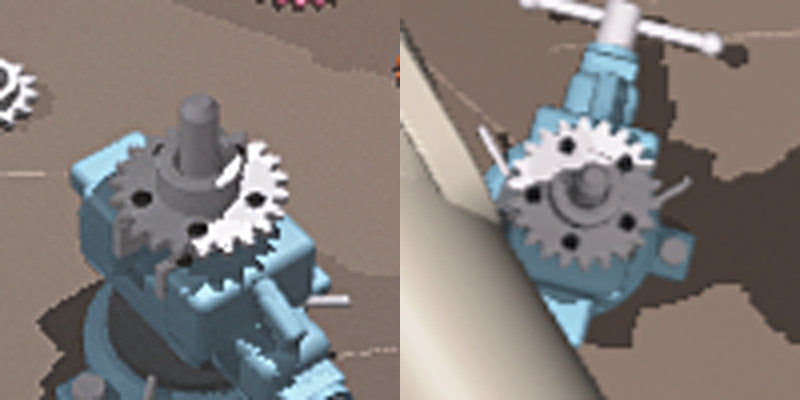

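The large sprocket sits flat on the shoulder with the shaft through its hub, hub up (scene crop (200,190)). Next the spacer at about (442.5, 377.5).

Request:
jog_arm(
  deltas=[
    [-0.018,0.033,0,0,0,0],
    [-0.036,0.066,0,0,0,0],
    [-0.054,0.099,0,0,0,0],
    [-0.072,0.132,0,0,0,0],
    [-0.09,0.165,0,0,0,0],
    [-0.108,0.198,0,0,0,0],
    [-0.122,0.223,-0.02,0,0,0],
    [-0.136,0.248,-0.04,0,0,0],
  ],
  claw=-0.3,
)

```text
t: 22.5
tcp_pos: [466.2, 332.9, 216.5]
tool_rot: [[-0.972, 0.236, 0.002], [0.236, 0.972, 0.002], [-0.001, 0.003, -1.0]]
wrist_force: [1.2, 0.0, 0.7]
grip_width: 55.3
```

Request:
jog_arm(
  deltas=[
    [-0.008,0.02,-0.025,0,0,0],
    [-0.016,0.036,-0.055,0,0,0],
    [-0.022,0.044,-0.085,0,0,0],
    [-0.025,0.047,-0.115,0,0,0],
    [-0.026,0.048,-0.14,0,0,0],
    [-0.026,0.048,-0.16,0,0,0],
    [-0.026,0.048,-0.17,0,0,0],
    [-0.026,0.048,-0.17,0,0,0],
  ],
)

```text
t: 23.17
tcp_pos: [440.2, 376.1, 43.1]
tool_rot: [[-0.971, 0.238, -0.004], [0.238, 0.971, -0.004], [0.003, -0.005, -1.0]]
wrist_force: [-0.2, 0.2, -0.5]
grip_width: 55.7
```

Request:
jog_arm(
  deltas=[
    [0,0,0,0,0,0],
    [0,0,0,0,0,0],
    [0,0,0,0,0,0],
    [0,0,0,0,0,0],
    [0,0,0,0,0,0],
    [0,0,0,0,0,0],
    [0,0,0,0,0,0],
    [0,0,0,0,0,0],
  ],
)

```text
t: 23.83
tcp_pos: [441.9, 377.8, 46.0]
tool_rot: [[-0.971, 0.239, 0.0], [0.239, 0.971, 0.0], [-0.0, 0.0, -1.0]]
wrist_force: [-0.6, 1.0, 0.1]
grip_width: 55.6
```

Going down to about −12, watching the force.

Request:
jog_arm(
  deltas=[
    [0,0,-0.01,0,0,0],
    [0,0,-0.02,0,0,0],
    [0,0,-0.03,0,0,0],
    [0,0,-0.038,0,0,0],
    [0,0,-0.045,0,0,0],
    [0,0,-0.048,0,0,0],
    [0,0,-0.05,0,0,0],
    [0,0,-0.05,0,0,0],
  ],
)

```text
t: 24.5
tcp_pos: [441.7, 377.7, -4.6]
tool_rot: [[-0.971, 0.238, -0.001], [0.238, 0.971, -0.0], [0.001, -0.0, -1.0]]
wrist_force: [0.7, 0.2, 0.0]
grip_width: 55.5
```

Request:
jog_arm(
  deltas=[
    [0,0,-0.001,0,0,0],
    [0,0,-0.002,0,0,0],
    [0,0,-0.003,0,0,0],
    [0,0,-0.004,0,0,0],
    [0,0,-0.005,0,0,0],
    [0,0,-0.006,0,0,0],
    [0,0,-0.007,0,0,0],
    [0,0,-0.007,0,0,0],
  ],
)

```text
t: 25.17
tcp_pos: [441.8, 377.6, -11.4]
tool_rot: [[-0.971, 0.238, -0.0], [0.238, 0.971, -0.0], [0.0, -0.0, -1.0]]
wrist_force: [-0.1, -0.3, -0.6]
grip_width: 55.4
```

Request:
jog_arm(
  deltas=[
    [0,0,0,0,0,0],
    [0,0,0,0,0,0],
    [0,0,0,0,0,0],
    [0,0,0,0,0,0],
    [0,0,0,0,0,0],
    [0,0,0,0,0,0],
    [0,0,0,0,0,0],
    [0,0,0,0,0,0],
  ],
  claw=1,
  newtons=20,
)

```text
t: 25.83
tcp_pos: [442.0, 378.1, -10.8]
tool_rot: [[-0.971, 0.238, 0.0], [0.238, 0.971, 0.001], [-0.0, 0.001, -1.0]]
wrist_force: [-0.5, -0.4, 3.8]
grip_width: 37.3
```

Request:
jog_arm(
  deltas=[
    [0,0,0,0,0,0],
    [0,0,0,0,0,0],
    [0,0,0,0,0,0],
    [0,0,0,0,0,-7],
    [0,0,0,0,0,-14],
    [0,0,0,0,0,-21],
    [0,0,0,0,0,-28],
    [0,0,0,0,0,-34],
  ],
  claw=-0.3,
)

```text
t: 26.5
tcp_pos: [441.7, 377.5, -11.5]
tool_rot: [[-0.667, 0.745, -0.0], [0.745, 0.667, -0.001], [-0.0, -0.001, -1.0]]
wrist_force: [-0.9, 0.1, 0.7]
grip_width: 55.5
```

Request:
jog_arm(
  deltas=[
    [0,0,0,0,0,-7],
    [0,0,0,0,0,-14],
    [0,0,0,0,0,-21],
    [0,0,0,0,0,-28],
    [0,0,0,0,0,-35],
    [0,0,0,0,0,-42],
    [0,0,0,0,0,-49],
    [0,0,0,0,0,-56],
  ],
)

```text
t: 27.17
tcp_pos: [441.6, 377.5, -11.5]
tool_rot: [[0.244, 0.97, -0.001], [0.97, -0.244, -0.001], [-0.001, -0.0, -1.0]]
wrist_force: [0.0, -0.2, 0.8]
grip_width: 55.6
```

Request:
jog_arm(
  deltas=[
    [0,0,0,0,0,0],
    [0,0,0,0,0,0],
    [0,0,0,0,0,0],
    [0,0,0,0,0,0],
    [0,0,0,0,0,0],
    [0,0,0,0,0,0],
    [0,0,0,0,0,0],
    [0,0,0,0,0,0],
  ],
  claw=1,
  newtons=40,
)

```text
t: 27.83
tcp_pos: [441.8, 377.7, -10.9]
tool_rot: [[0.238, 0.971, -0.0], [0.971, -0.238, -0.0], [-0.0, -0.0, -1.0]]
wrist_force: [-1.0, -0.3, 5.1]
grip_width: 35.9
```

Request:
jog_arm(
  deltas=[
    [0,0,0,0,0,0],
    [0,0,0.003,0,0,0],
    [0,0,0.01,0,0,0],
    [0,0,0.025,0,0,0],
    [0,0,0.05,0,0,0],
    [0,0,0.08,0,0,0],
    [0,0,0.11,0,0,0],
    [0,0,0.14,0,0,0],
  ],
)

```text
t: 28.5
tcp_pos: [441.6, 377.7, 130.1]
tool_rot: [[0.238, 0.971, -0.0], [0.971, -0.238, 0.0], [0.0, -0.0, -1.0]]
wrist_force: [1.2, 1.3, -0.8]
grip_width: 35.8
```

```bash
python3 -c "
from h import *
o=r.observe();print(o['tcp_pos'],o['qpos'],o['wrist_force'],o['grip_width'])"
```

```text
[441.58338303 377.72578005 130.12406657] [-16.44814205  29.44152149 -37.42173602  87.79884849  18.61774013
  69.11199744 -70.73259366] [ 1.16285616  1.3233912  -0.78379749] 35.77508523677244
```

Request:
jog_arm(
  deltas=[
    [0.005,-0.01,0.015,0,0,0],
    [0.015,-0.032,0.03,0,0,0],
    [0.028,-0.06,0.045,0,0,0],
    [0.043,-0.09,0.06,0,0,0],
    [0.059,-0.123,0.07,0,0,0],
    [0.075,-0.156,0.075,0,0,0],
    [0.091,-0.189,0.075,0,0,0],
    [0.107,-0.222,0.075,0,0,0],
  ],
)

```text
t: 29.17
tcp_pos: [549.7, 154.3, 204.7]
tool_rot: [[0.238, 0.971, 0.002], [0.971, -0.238, 0.001], [0.001, 0.002, -1.0]]
wrist_force: [0.6, -0.1, -0.5]
grip_width: 35.7
```

Request:
jog_arm(
  deltas=[
    [0.016,-0.033,0,0,0,0],
    [0.032,-0.066,0,0,0,0],
    [0.048,-0.099,0,0,0,0],
    [0.063,-0.13,0,0,0,0],
    [0.077,-0.16,0,0,0,0],
    [0.09,-0.187,0,0,0,0],
    [0.1,-0.208,0,0,0,0],
    [0.105,-0.218,0,0,0,0],
  ],
)

```text
t: 29.83
tcp_pos: [654.7, -67.8, 203.0]
tool_rot: [[0.244, 0.97, -0.0], [0.97, -0.244, -0.003], [-0.003, 0.001, -1.0]]
wrist_force: [-0.3, -0.7, -0.6]
grip_width: 35.8
```

Request:
jog_arm(
  deltas=[
    [0,0,0,0,0,0],
    [0,0,0,0,0,0],
    [0,0,0,0,0,0],
    [0,0,0,0,0,0],
    [0,0,0,0,0,0],
    [0,0,0,0,0,0],
    [0,0,0,0,0,0],
    [0,0,0,0,0,0],
  ],
)

```text
t: 30.5
tcp_pos: [653.8, -61.8, 204.0]
tool_rot: [[0.238, 0.971, 0.0], [0.971, -0.238, -0.0], [-0.0, 0.0, -1.0]]
wrist_force: [1.7, 0.1, -0.9]
grip_width: 35.7
```

```bash
python3 -c "
from h import *
o=r.observe();print(o['tcp_pos'],o['qpos'],o['wrist_force'],o['grip_width'])"
```

```text
[653.79095453 -61.77552966 203.9962834 ] [ 21.31175365  34.17697485 -30.6493634   67.53906166  16.79716734
  82.4923838  -20.81918671] [ 1.66787209  0.13868163 -0.90127893] 35.69345168520845
```

Request:
jog_arm(
  deltas=[
    [0,-0.0015,0,0,0,0],
    [0,-0.0015,-0.004,0,0,0],
    [0,-0.0015,-0.01,0,0,0],
    [0,-0.0015,-0.017,0,0,0],
    [0,-0.0015,-0.024,0,0,0],
    [0,-0.0015,-0.03,0,0,0],
    [0,-0.0015,-0.034,0,0,0],
    [0,-0.0015,-0.035,0,0,0],
  ],
)

```text
t: 31.17
tcp_pos: [653.1, -63.8, 167.3]
tool_rot: [[0.238, 0.971, -0.002], [0.971, -0.238, 0.0], [-0.001, -0.002, -1.0]]
wrist_force: [0.4, 0.0, -0.2]
grip_width: 35.4
```

Request:
jog_arm(
  deltas=[
    [0,0,-0.002,0,0,0],
    [0,0,-0.006,0,0,0],
    [0,0,-0.01,0,0,0],
    [0,0,-0.014,0,0,0],
    [0,0,-0.018,0,0,0],
    [0,0,-0.021,0,0,0],
    [0,0,-0.022,0,0,0],
    [0,0,-0.022,0,0,0],
  ],
)

```text
t: 31.83
tcp_pos: [653.6, -63.7, 146.3]
tool_rot: [[0.238, 0.971, -0.001], [0.971, -0.238, 0.0], [-0.0, -0.001, -1.0]]
wrist_force: [-0.5, 0.1, -0.7]
grip_width: 35.5
```

Request:
jog_arm(
  deltas=[
    [0,0,-0.001,0,0,0],
    [0,0,-0.001,0,0,0],
    [0,0,-0.002,0,0,0],
    [0,0,-0.002,0,0,0],
    [0,0,-0.003,0,0,0],
    [0,0,-0.003,0,0,0],
    [0,0,-0.003,0,0,0],
    [0,0,-0.003,0,0,0],
  ],
)

```text
t: 32.5
tcp_pos: [653.9, -63.7, 143.8]
tool_rot: [[0.239, 0.971, 0.0], [0.971, -0.239, -0.0], [-0.0, 0.0, -1.0]]
wrist_force: [0.4, -0.2, -0.2]
grip_width: 36.0
```

Request:
jog_arm(
  deltas=[
    [0,0,-0.001,0,0,0],
    [0,0,-0.001,0,0,0],
    [0,0,-0.001,0,0,0],
    [0,0,-0.002,0,0,0],
    [0,0,-0.002,0,0,0],
    [0,0,-0.002,0,0,0],
    [0,0,-0.002,0,0,0],
    [0,0,-0.002,0,0,0],
  ],
)

```text
t: 33.17
tcp_pos: [654.1, -63.7, 142.2]
tool_rot: [[0.239, 0.971, 0.001], [0.971, -0.239, -0.0], [0.0, 0.001, -1.0]]
wrist_force: [-0.3, 0.7, 2.1]
grip_width: 35.7
```

Request:
jog_arm(
  deltas=[
    [0,0,-0.001,0,0,0],
    [0,0,-0.001,0,0,0],
    [0,0,-0.001,0,0,0],
    [0,0,-0.001,0,0,0],
    [0,0,-0.001,0,0,0],
    [0,0,-0.001,0,0,0],
    [0,0,-0.001,0,0,0],
    [0,0,-0.001,0,0,0],
  ],
)

```text
t: 33.83
tcp_pos: [654.1, -63.7, 142.1]
tool_rot: [[0.239, 0.971, 0.001], [0.971, -0.239, -0.0], [0.0, 0.001, -1.0]]
wrist_force: [-1.7, -0.7, 5.1]
grip_width: 36.1
```

Request:
jog_arm(
  deltas=[
    [0,0,0.001,0,0,0],
    [0,0,0.001,0,0,0],
    [0,0,0.001,0,0,0],
    [0,0,0.001,0,0,0],
    [0,0,0.001,0,0,0],
    [0,0,0.005,0,0,0],
    [0,0,0.02,0,0,0],
    [0,0,0.04,0,0,0],
  ],
  claw=-0.3,
)

```text
t: 34.5
tcp_pos: [652.4, -63.9, 179.3]
tool_rot: [[0.238, 0.971, -0.005], [0.971, -0.238, 0.0], [-0.001, -0.005, -1.0]]
wrist_force: [-0.1, -0.4, -0.0]
grip_width: 55.5
```

Request:
jog_arm(
  deltas=[
    [0,0,0.035,0,0,0],
    [0,0,0.065,0,0,0],
    [-0.01,0.003,0.075,0,0,0],
    [-0.035,0.01,0.075,0,0,0],
    [-0.07,0.022,0.075,0,0,0],
    [-0.105,0.033,0.075,0,0,0],
    [-0.135,0.043,0.065,0,0,0],
    [-0.165,0.053,0.045,0,0,0],
  ],
)

```text
t: 35.17
tcp_pos: [489.3, -9.6, 228.1]
tool_rot: [[0.238, 0.971, 0.007], [0.971, -0.238, -0.001], [0.001, 0.007, -1.0]]
wrist_force: [0.4, 0.2, 0.5]
grip_width: 55.5
```

Request:
jog_arm(
  deltas=[
    [-0.025,0.007,-0.025,0,0,0],
    [-0.045,0.012,-0.05,0,0,0],
    [-0.055,0.016,-0.08,0,0,0],
    [-0.059,0.017,-0.11,0,0,0],
    [-0.059,0.017,-0.14,0,0,0],
    [-0.059,0.017,-0.165,0,0,0],
    [-0.059,0.017,-0.18,0,0,0],
    [-0.059,0.017,-0.185,0,0,0],
  ],
)

```text
t: 35.83
tcp_pos: [427.7, 6.3, 38.8]
tool_rot: [[0.238, 0.971, -0.005], [0.971, -0.238, 0.0], [-0.001, -0.005, -1.0]]
wrist_force: [-0.1, -0.2, 0.5]
grip_width: 55.6
```

Request:
jog_arm(
  deltas=[
    [0,0,0,0,0,0],
    [0,0,0,0,0,0],
    [0,0,0,0,0,0],
    [0,0,0,0,0,0],
    [0,0,0,0,0,0],
    [0,0,0,0,0,0],
    [0,0,0,0,0,0],
    [0,0,0,0,0,0],
  ],
)

```text
t: 36.5
tcp_pos: [430.0, 6.2, 41.1]
tool_rot: [[0.239, 0.971, 0.0], [0.971, -0.239, -0.0], [-0.0, 0.0, -1.0]]
wrist_force: [0.5, -0.6, 0.2]
grip_width: 55.3
```

```bash
python3 -c "
from h import *
o=r.observe();print(o['tcp_pos'],o['qpos'],o['wrist_force'],o['grip_width'])
snap('scene','s6');snap('top','t6')
crop('s6',220,210,120,110,4,'a');crop('t6',310,165,80,110,4,'b')
a=cv2.imread('pics/a.png');b=cv2.imread('pics/b.png');cv2.imwrite('pics/ab6.png',np.hstack([a,b]))
"
```

```text
[430.02253122   6.24701667  41.05140532] [ 25.56141668  18.26553957 -33.84011922 116.72454174  13.44899547
  48.71228569 -29.68567952] [ 0.4932008  -0.60019608  0.17066505] 55.34954258562851
```

View pics/ab6.png

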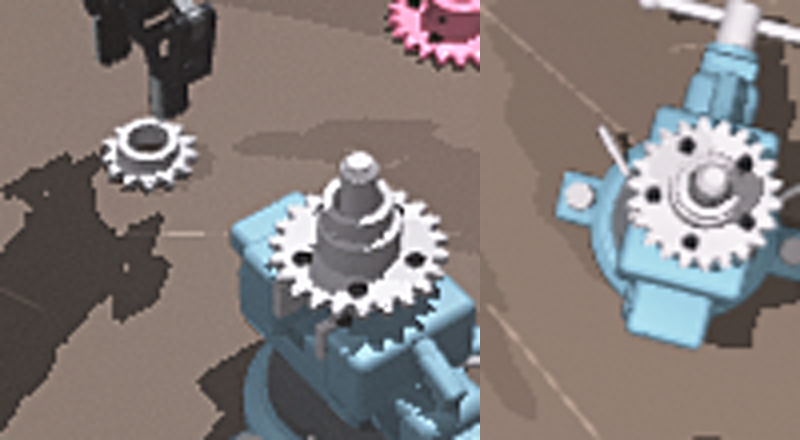

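Spacer sits flat on the hub. Now the small sprocket.

Request:
jog_arm(
  deltas=[
    [0,0,-0.008,0,0,0],
    [0,0,-0.017,0,0,0],
    [0,0,-0.026,0,0,0],
    [0,0,-0.034,0,0,0],
    [0,0,-0.04,0,0,0],
    [0,0,-0.043,0,0,0],
    [0,0,-0.045,0,0,0],
    [0,0,-0.045,0,0,0],
  ],
)

```text
t: 37.27
tcp_pos: [429.6, 6.4, -4.6]
tool_rot: [[0.238, 0.971, -0.001], [0.971, -0.238, 0.0], [-0.0, -0.001, -1.0]]
wrist_force: [0.3, -0.2, 0.4]
grip_width: 55.7
```

Request:
jog_arm(
  deltas=[
    [0,0,0,0,0,0],
    [0,0,0,0,0,0],
    [0,0,0,0,0,0],
    [0,0,0,0,0,0],
    [0,0,0,0,0,0],
    [0,0,0,0,0,0],
    [0,0,0,0,0,0],
    [0,0,0,0,0,0],
  ],
  claw=1,
  newtons=20,
)

```text
t: 37.93
tcp_pos: [430.5, 6.4, -3.6]
tool_rot: [[0.238, 0.971, 0.001], [0.971, -0.238, -0.0], [0.0, 0.001, -1.0]]
wrist_force: [-0.7, -0.2, 5.8]
grip_width: 35.8
```

Request:
jog_arm(
  deltas=[
    [0,0,0,0,0,0],
    [0,0,0,0,0,0],
    [0,0,0,0,0,0],
    [0,0,0,0,0,7],
    [0,0,0,0,0,14],
    [0,0,0,0,0,21],
    [0,0,0,0,0,28],
    [0,0,0,0,0,34],
  ],
  claw=-0.3,
)

```text
t: 38.6
tcp_pos: [429.6, 6.2, -4.4]
tool_rot: [[-0.351, 0.937, -0.001], [0.937, 0.351, 0.0], [0.0, -0.0, -1.0]]
wrist_force: [-0.7, -0.2, 0.4]
grip_width: 55.6
```

Request:
jog_arm(
  deltas=[
    [0,0,0,0,0,7],
    [0,0,0,0,0,14],
    [0,0,0,0,0,21],
    [0,0,0,0,0,28],
    [0,0,0,0,0,35],
    [0,0,0,0,0,42],
    [0,0,0,0,0,49],
    [0,0,0,0,0,56],
  ],
)

```text
t: 39.27
tcp_pos: [429.6, 6.1, -4.4]
tool_rot: [[-0.972, 0.233, -0.001], [0.233, 0.972, 0.0], [0.001, -0.0, -1.0]]
wrist_force: [-0.2, 0.3, -1.6]
grip_width: 55.3
```

Request:
jog_arm(
  deltas=[
    [0,0,0,0,0,0],
    [0,0,0,0,0,0],
    [0,0,0,0,0,0],
    [0,0,0,0,0,0],
    [0,0,0,0,0,0],
    [0,0,0,0,0,0],
    [0,0,0,0,0,0],
    [0,0,0,0,0,0],
  ],
  claw=1,
  newtons=40,
)

```text
t: 39.93
tcp_pos: [429.8, 6.5, -4.0]
tool_rot: [[-0.971, 0.239, -0.0], [0.239, 0.971, -0.0], [0.0, -0.0, -1.0]]
wrist_force: [-2.0, -0.6, 5.2]
grip_width: 34.6
```

Request:
jog_arm(
  deltas=[
    [0,0,0,0,0,0],
    [0,0,0.003,0,0,0],
    [0,0,0.01,0,0,0],
    [0,0,0.025,0,0,0],
    [0,0,0.05,0,0,0],
    [0,0,0.08,0,0,0],
    [0,0,0.11,0,0,0],
    [0,0,0.14,0,0,0],
  ],
)

```text
t: 40.6
tcp_pos: [429.3, 6.3, 137.1]
tool_rot: [[-0.971, 0.238, -0.001], [0.238, 0.971, -0.0], [0.001, -0.0, -1.0]]
wrist_force: [1.1, -0.4, -0.7]
grip_width: 34.4
```

```bash
python3 -c "
from h import *
o=r.observe();print(o['tcp_pos'],o['qpos'],o['wrist_force'],o['grip_width'])"
```

```text
[429.29716847   6.30988506 137.11070612] [ 51.87642709  17.37048248 -65.11263989 109.34582926  17.48663293
  64.27248548  56.21740576] [ 1.09999379 -0.41538329 -0.65405274] 34.35302063305565
```

Request:
jog_arm(
  deltas=[
    [0.002,-0.001,0.025,0,0,0],
    [0.01,-0.003,0.05,0,0,0],
    [0.025,-0.008,0.068,0,0,0],
    [0.045,-0.014,0.076,0,0,0],
    [0.07,-0.022,0.078,0,0,0],
    [0.095,-0.03,0.078,0,0,0],
    [0.12,-0.037,0.078,0,0,0],
    [0.145,-0.045,0.078,0,0,0],
  ],
)

```text
t: 41.27
tcp_pos: [575.7, -39.5, 213.6]
tool_rot: [[-0.971, 0.239, -0.001], [0.239, 0.971, -0.0], [0.001, -0.0, -1.0]]
wrist_force: [0.8, 0.5, -0.1]
grip_width: 34.2
```

Request:
jog_arm(
  deltas=[
    [0.02,-0.006,0,0,0,0],
    [0.04,-0.012,0,0,0,0],
    [0.058,-0.018,0,0,0,0],
    [0.07,-0.022,0,0,0,0],
    [0.077,-0.024,0,0,0,0],
    [0.079,-0.0245,0,0,0,0],
    [0.079,-0.0245,0,0,0,0],
    [0.079,-0.0245,0,0,0,0],
  ],
)

```text
t: 41.93
tcp_pos: [653.3, -63.0, 213.8]
tool_rot: [[-0.971, 0.238, -0.001], [0.238, 0.971, 0.0], [0.001, 0.0, -1.0]]
wrist_force: [-0.8, 0.1, -1.0]
grip_width: 34.3
```

Request:
jog_arm(
  deltas=[
    [0,0,0,0,0,0],
    [0,0,0,0,0,0],
    [0,0,0,0,0,0],
    [0,0,0,0,0,0],
    [0,0,0,0,0,0],
    [0,0,0,0,0,0],
    [0,0,0,0,0,0],
    [0,0,0,0,0,0],
  ],
)

```text
t: 42.6
tcp_pos: [653.8, -63.2, 213.8]
tool_rot: [[-0.971, 0.238, -0.0], [0.238, 0.971, 0.0], [0.0, 0.0, -1.0]]
wrist_force: [0.1, 0.6, -1.7]
grip_width: 34.6
```

```bash
python3 -c "
from h import *
o=r.observe();print(o['tcp_pos'],o['qpos'],o['wrist_force'],o['grip_width'])"
```

```text
[653.84933596 -63.21531471 213.82659934] [ 32.04452458  40.26824259 -54.24729493  65.90088461  31.65596351
  88.09956891  60.41152275] [ 0.07280632  0.56887637 -1.69732897] 34.62332915022534
```

Request:
jog_arm(
  deltas=[
    [0,0,-0.003,0,0,0],
    [0,0,-0.008,0,0,0],
    [0,0,-0.014,0,0,0],
    [0,0,-0.02,0,0,0],
    [0,0,-0.026,0,0,0],
    [0,0,-0.03,0,0,0],
    [0,0,-0.033,0,0,0],
    [0,0,-0.033,0,0,0],
  ],
)

```text
t: 43.27
tcp_pos: [653.4, -63.4, 179.7]
tool_rot: [[-0.971, 0.238, -0.002], [0.238, 0.971, -0.0], [0.002, -0.0, -1.0]]
wrist_force: [0.5, 0.4, -1.2]
grip_width: 34.6
```

Request:
jog_arm(
  deltas=[
    [0,0,-0.002,0,0,0],
    [0,0,-0.005,0,0,0],
    [0,0,-0.008,0,0,0],
    [0,0,-0.011,0,0,0],
    [0,0,-0.014,0,0,0],
    [0,0,-0.015,0,0,0],
    [0,0,-0.015,0,0,0],
    [0,0,-0.015,0,0,0],
  ],
)

```text
t: 43.93
tcp_pos: [653.9, -63.2, 165.8]
tool_rot: [[-0.971, 0.239, -0.0], [0.239, 0.971, 0.0], [0.0, 0.0, -1.0]]
wrist_force: [-0.1, 1.0, -1.5]
grip_width: 34.3
```

Request:
jog_arm(
  deltas=[
    [0,0,-0.001,0,0,0],
    [0,0,-0.001,0,0,0],
    [0,0,-0.002,0,0,0],
    [0,0,-0.002,0,0,0],
    [0,0,-0.002,0,0,0],
    [0,0,-0.002,0,0,0],
    [0,0,-0.002,0,0,0],
    [0,0,-0.002,0,0,0],
  ],
)

```text
t: 44.6
tcp_pos: [653.9, -63.1, 163.9]
tool_rot: [[-0.971, 0.238, 0.0], [0.238, 0.971, 0.0], [-0.0, 0.0, -1.0]]
wrist_force: [0.3, -0.9, -1.8]
grip_width: 34.5
```

Request:
jog_arm(
  deltas=[
    [0,0,-0.001,0,0,0],
    [0,0,-0.001,0,0,0],
    [0,0,-0.001,0,0,0],
    [0,0,-0.002,0,0,0],
    [0,0,-0.002,0,0,0],
    [0,0,-0.002,0,0,0],
    [0,0,-0.002,0,0,0],
    [0,0,-0.002,0,0,0],
  ],
)

```text
t: 45.27
tcp_pos: [654.3, -63.2, 163.1]
tool_rot: [[-0.971, 0.239, 0.002], [0.239, 0.971, -0.0], [-0.002, 0.0, -1.0]]
wrist_force: [-1.9, -0.1, 5.6]
grip_width: 34.6
```

Small sprocket is down (force changed from −1.8 to +5.6 N). Release, then go to the collar with the jaws turned clear of the slit.

Request:
jog_arm(
  deltas=[
    [0,0,0.001,0,0,0],
    [0,0,0.001,0,0,0],
    [0,0,0.001,0,0,0],
    [0,0,0.001,0,0,0],
    [0,0,0.001,0,0,0],
    [0,0,0.005,0,0,0],
    [0,0,0.02,0,0,0],
    [0,0,0.04,0,0,0],
  ],
  claw=-0.4,
)

```text
t: 45.93
tcp_pos: [652.7, -63.7, 200.4]
tool_rot: [[-0.971, 0.238, -0.004], [0.238, 0.971, -0.0], [0.004, -0.001, -1.0]]
wrist_force: [1.0, 0.8, -0.8]
grip_width: 59.7
```

Request:
jog_arm(
  deltas=[
    [0,0,0.03,0,0,0],
    [0,0,0.05,0,0,0],
    [-0.01,-0.007,0.055,0,0,-4],
    [-0.033,-0.022,0.055,0,0,-9],
    [-0.063,-0.042,0.055,0,0,-14],
    [-0.093,-0.062,0.055,0,0,-19],
    [-0.123,-0.082,0.05,0,0,-24],
    [-0.15,-0.1,0.035,0,0,-29],
  ],
)

```text
t: 46.6
tcp_pos: [503.8, -164.2, 238.7]
tool_rot: [[-0.731, 0.683, 0.004], [0.683, 0.731, -0.002], [-0.004, 0.002, -1.0]]
wrist_force: [0.3, -0.8, 0.8]
grip_width: 59.6
```

Request:
jog_arm(
  deltas=[
    [-0.025,-0.017,-0.02,0,0,-5],
    [-0.05,-0.034,-0.04,0,0,-10],
    [-0.074,-0.05,-0.06,0,0,-15],
    [-0.09,-0.06,-0.085,0,0,-20],
    [-0.096,-0.065,-0.115,0,0,-24],
    [-0.096,-0.065,-0.145,0,0,-25],
    [-0.096,-0.065,-0.175,0,0,-25],
    [-0.096,-0.065,-0.195,0,0,-25],
  ],
)

```text
t: 47.27
tcp_pos: [406.3, -227.9, 39.8]
tool_rot: [[-0.377, 0.926, -0.002], [0.926, 0.377, 0.001], [0.002, -0.002, -1.0]]
wrist_force: [0.3, 0.1, -0.6]
grip_width: 60.0
```

Request:
jog_arm(
  deltas=[
    [0,0,0,0,0,0],
    [0,0,0,0,0,0],
    [0,0,0,0,0,0],
    [0,0,0,0,0,0],
    [0,0,0,0,0,0],
    [0,0,0,0,0,0],
    [0,0,0,0,0,0],
    [0,0,0,0,0,0],
  ],
)

```text
t: 47.93
tcp_pos: [408.1, -228.4, 42.3]
tool_rot: [[-0.378, 0.926, 0.001], [0.926, 0.378, -0.001], [-0.001, 0.0, -1.0]]
wrist_force: [0.4, -0.1, -0.2]
grip_width: 60.0
```

```bash
python3 -c "
from h import *
o=r.observe();print(o['tcp_pos'],o['qpos'],o['wrist_force'],o['grip_width'])
snap('scene','s7');snap('top','t7')
crop('s7',260,210,100,110,4,'a');crop('s7',130,240,100,110,4,'b')
a=cv2.imread('pics/a.png');b=cv2.imread('pics/b.png');cv2.imwrite('pics/ab7.png',np.hstack([a,b]))
"
```

```text
[ 408.11837218 -228.40611785   42.27890987] [ 62.44746404  24.97188065 -44.31966721 111.03385873  21.83347131
  52.5657146   29.45445356] [ 0.41464856 -0.12941682 -0.16146374] 60.023288050747354
```

View pics/ab7.png

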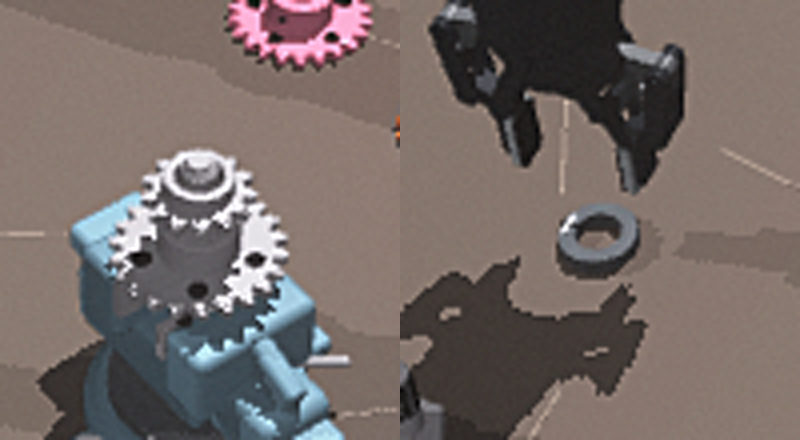

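Small sprocket seated, hub up; the collar lies between the open fingers. Going down in two steps.

Request:
jog_arm(
  deltas=[
    [0,0,-0.01,0,0,0],
    [0,0,-0.02,0,0,0],
    [0,0,-0.03,0,0,0],
    [0,0,-0.038,0,0,0],
    [0,0,-0.043,0,0,0],
    [0,0,-0.046,0,0,0],
    [0,0,-0.047,0,0,0],
    [0,0,-0.047,0,0,0],
  ],
)

```text
t: 48.7
tcp_pos: [407.9, -228.1, -5.4]
tool_rot: [[-0.378, 0.926, -0.0], [0.926, 0.378, 0.0], [0.0, -0.0, -1.0]]
wrist_force: [-0.1, 0.1, -0.1]
grip_width: 59.9
```

Request:
jog_arm(
  deltas=[
    [0,0,-0.001,0,0,0],
    [0,0,-0.002,0,0,0],
    [0,0,-0.003,0,0,0],
    [0,0,-0.004,0,0,0],
    [0,0,-0.005,0,0,0],
    [0,0,-0.007,0,0,0],
    [0,0,-0.007,0,0,0],
    [0,0,-0.007,0,0,0],
  ],
)

```text
t: 49.37
tcp_pos: [407.7, -228.1, -12.3]
tool_rot: [[-0.378, 0.926, -0.0], [0.926, 0.378, 0.0], [0.0, -0.0, -1.0]]
wrist_force: [0.0, -0.4, -0.8]
grip_width: 59.7
```

Request:
jog_arm(
  deltas=[
    [0,0,0,0,0,0],
    [0,0,0,0,0,0],
    [0,0,0,0,0,0],
    [0,0,0,0,0,0],
    [0,0,0,0,0,0],
    [0,0,0,0,0,0],
    [0,0,0,0,0,0],
    [0,0,0,0,0,0],
  ],
  claw=1,
  newtons=20,
)

```text
t: 50.03
tcp_pos: [408.0, -228.2, -12.0]
tool_rot: [[-0.378, 0.926, 0.0], [0.926, 0.378, -0.0], [-0.0, 0.0, -1.0]]
wrist_force: [-0.7, 0.0, 4.5]
grip_width: 44.0
```

Request:
jog_arm(
  deltas=[
    [0,0,0,0,0,0],
    [0,0,0,0,0,0],
    [0,0,0,0,0,0],
    [0,0,0,0,0,-7],
    [0,0,0,0,0,-14],
    [0,0,0,0,0,-21],
    [0,0,0,0,0,-28],
    [0,0,0,0,0,-34],
  ],
  claw=-0.4,
)

```text
t: 50.7
tcp_pos: [407.7, -228.2, -12.4]
tool_rot: [[0.21, 0.978, -0.0], [0.978, -0.21, 0.0], [0.0, -0.0, -1.0]]
wrist_force: [1.1, 0.0, -0.9]
grip_width: 59.7
```

Request:
jog_arm(
  deltas=[
    [0,0,0,0,0,-7],
    [0,0,0,0,0,-14],
    [0,0,0,0,0,-21],
    [0,0,0,0,0,-28],
    [0,0,0,0,0,-35],
    [0,0,0,0,0,-42],
    [0,0,0,0,0,-49],
    [0,0,0,0,0,-56],
  ],
)

```text
t: 51.37
tcp_pos: [407.8, -228.1, -12.4]
tool_rot: [[0.928, 0.372, -0.0], [0.372, -0.928, 0.0], [-0.0, -0.0, -1.0]]
wrist_force: [-0.9, -0.5, 0.7]
grip_width: 59.7
```

Request:
jog_arm(
  deltas=[
    [0,0,0,0,0,0],
    [0,0,0,0,0,0],
    [0,0,0,0,0,0],
    [0,0,0,0,0,0],
    [0,0,0,0,0,0],
    [0,0,0,0,0,0],
    [0,0,0,0,0,0],
    [0,0,0,0,0,0],
  ],
  claw=1,
  newtons=40,
)

```text
t: 52.03
tcp_pos: [407.7, -228.0, -11.7]
tool_rot: [[0.925, 0.381, -0.0], [0.381, -0.925, 0.0], [-0.0, -0.0, -1.0]]
wrist_force: [-1.6, 1.0, 5.7]
grip_width: 42.9
```

Request:
jog_arm(
  deltas=[
    [0,0,0,0,0,0],
    [0,0,0.003,0,0,0],
    [0,0,0.01,0,0,0],
    [0,0,0.025,0,0,0],
    [0,0,0.05,0,0,0],
    [0,0,0.08,0,0,0],
    [0,0,0.11,0,0,0],
    [0,0,0.14,0,0,0],
  ],
)

```text
t: 52.7
tcp_pos: [407.4, -227.9, 129.3]
tool_rot: [[0.925, 0.38, -0.001], [0.38, -0.925, 0.0], [-0.0, -0.0, -1.0]]
wrist_force: [0.5, -0.7, -0.9]
grip_width: 42.9
```

```bash
python3 -c "
from h import *
o=r.observe();print(o['tcp_pos'],o['qpos'],o['wrist_force'],o['grip_width'])"
```

```text
[ 407.36803378 -227.89397879  129.28499569] [ 45.60552088  13.5287796  -21.69654789 105.83610703   5.63524371
  61.71022664 -45.91106117] [ 0.47610767 -0.67477583 -0.92286926] 42.86731390697257
```

Request:
jog_arm(
  deltas=[
    [0.003,0.002,0.02,0,0,0],
    [0.012,0.008,0.04,0,0,0],
    [0.027,0.018,0.058,0,0,0],
    [0.047,0.031,0.07,0,0,0],
    [0.07,0.047,0.074,0,0,0],
    [0.095,0.063,0.074,0,0,0],
    [0.12,0.08,0.074,0,0,0],
    [0.145,0.097,0.074,0,0,0],
  ],
)

```text
t: 53.37
tcp_pos: [553.6, -130.6, 202.1]
tool_rot: [[0.925, 0.379, -0.0], [0.379, -0.925, -0.0], [-0.0, 0.0, -1.0]]
wrist_force: [0.4, -0.7, -1.0]
grip_width: 42.9
```

Request:
jog_arm(
  deltas=[
    [0.025,0.017,0,0,0,0],
    [0.049,0.033,0,0,0,0],
    [0.071,0.047,0,0,0,0],
    [0.088,0.059,0,0,0,0],
    [0.098,0.065,0,0,0,0],
    [0.101,0.0675,0,0,0,0],
    [0.101,0.0675,0,0,0,0],
    [0.101,0.0675,0,0,0,0],
  ],
)

```text
t: 54.03
tcp_pos: [653.2, -64.5, 201.7]
tool_rot: [[0.926, 0.378, -0.001], [0.378, -0.926, -0.001], [-0.001, 0.0, -1.0]]
wrist_force: [0.5, -0.7, -1.1]
grip_width: 42.8
```

Request:
jog_arm(
  deltas=[
    [0,0,0,0,0,0],
    [0,0,0,0,0,0],
    [0,0,0,0,0,0],
    [0,0,0,0,0,0],
    [0,0,0,0,0,0],
    [0,0,0,0,0,0],
    [0,0,0,0,0,0],
    [0,0,0,0,0,0],
  ],
)

```text
t: 54.7
tcp_pos: [653.9, -63.7, 201.9]
tool_rot: [[0.926, 0.378, -0.0], [0.378, -0.926, -0.0], [-0.0, 0.0, -1.0]]
wrist_force: [0.3, -0.7, -1.2]
grip_width: 42.7
```

Request:
jog_arm(
  deltas=[
    [0,0,-0.003,0,0,0],
    [0,0,-0.007,0,0,0],
    [0,0,-0.011,0,0,0],
    [0,0,-0.015,0,0,0],
    [0,0,-0.018,0,0,0],
    [0,0,-0.021,0,0,0],
    [0,0,-0.023,0,0,0],
    [0,0,-0.023,0,0,0],
  ],
)

```text
t: 55.37
tcp_pos: [653.5, -63.7, 178.1]
tool_rot: [[0.926, 0.378, -0.001], [0.378, -0.926, -0.0], [-0.001, -0.0, -1.0]]
wrist_force: [-0.6, 0.6, -2.3]
grip_width: 42.9
```

Request:
jog_arm(
  deltas=[
    [0,0,-0.001,0,0,0],
    [0,0,-0.001,0,0,0],
    [0,0,-0.002,0,0,0],
    [0,0,-0.002,0,0,0],
    [0,0,-0.003,0,0,0],
    [0,0,-0.003,0,0,0],
    [0,0,-0.003,0,0,0],
    [0,0,-0.003,0,0,0],
  ],
)

```text
t: 56.03
tcp_pos: [653.9, -63.7, 175.9]
tool_rot: [[0.926, 0.378, 0.0], [0.378, -0.926, -0.0], [0.0, 0.0, -1.0]]
wrist_force: [-0.8, 0.8, -1.4]
grip_width: 42.6
```

Request:
jog_arm(
  deltas=[
    [0,0,-0.001,0,0,0],
    [0,0,-0.001,0,0,0],
    [0,0,-0.001,0,0,0],
    [0,0,-0.001,0,0,0],
    [0,0,-0.002,0,0,0],
    [0,0,-0.002,0,0,0],
    [0,0,-0.002,0,0,0],
    [0,0,-0.002,0,0,0],
  ],
)

```text
t: 56.7
tcp_pos: [653.9, -63.7, 173.8]
tool_rot: [[0.926, 0.378, -0.0], [0.378, -0.926, -0.0], [-0.0, 0.0, -1.0]]
wrist_force: [0.8, 0.0, -1.2]
grip_width: 42.8
```

Request:
jog_arm(
  deltas=[
    [0,0,-0.001,0,0,0],
    [0,0,-0.001,0,0,0],
    [0,0,-0.001,0,0,0],
    [0,0,-0.001,0,0,0],
    [0,0,-0.002,0,0,0],
    [0,0,-0.002,0,0,0],
    [0,0,-0.002,0,0,0],
    [0,0,-0.002,0,0,0],
  ],
)

```text
t: 57.37
tcp_pos: [654.3, -63.6, 173.4]
tool_rot: [[0.926, 0.378, 0.002], [0.378, -0.926, -0.0], [0.002, 0.001, -1.0]]
wrist_force: [-1.7, 0.8, 5.5]
grip_width: 42.8
```

Seated (force −1.2 → +5.5 N at the expected height). Release, rise and move clear.

Request:
jog_arm(
  deltas=[
    [0,0,0.001,0,0,0],
    [0,0,0.001,0,0,0],
    [0,0,0.001,0,0,0],
    [0,0,0.001,0,0,0],
    [0,0,0.001,0,0,0],
    [0,0,0.005,0,0,0],
    [0,0,0.02,0,0,0],
    [0,0,0.04,0,0,0],
  ],
  claw=-0.4,
)

```text
t: 58.03
tcp_pos: [652.5, -63.9, 210.2]
tool_rot: [[0.926, 0.378, -0.005], [0.378, -0.926, 0.0], [-0.004, -0.002, -1.0]]
wrist_force: [0.3, -0.6, -0.4]
grip_width: 60.0
```

Request:
jog_arm(
  deltas=[
    [0,0,0.03,0,0,0],
    [0,0,0.05,0,0,0],
    [-0.01,0,0.06,0,0,0],
    [-0.035,0,0.06,0,0,0],
    [-0.065,0.005,0.06,0,0,0],
    [-0.095,0.02,0.06,0,0,0],
    [-0.125,0.04,0.06,0,0,0],
    [-0.155,0.06,0.06,0,0,0],
  ],
)

```text
t: 58.7
tcp_pos: [496.3, -3.7, 271.0]
tool_rot: [[0.927, 0.376, -0.002], [0.376, -0.927, -0.0], [-0.002, -0.0, -1.0]]
wrist_force: [0.7, 0.9, 1.1]
grip_width: 59.5
```

Request:
jog_arm(
  deltas=[
    [-0.015,0.02,0,0,0,0],
    [-0.025,0.04,0,0,0,0],
    [-0.03,0.06,0,0,0,0],
    [-0.03,0.07,0,0,0,0],
    [-0.03,0.075,0,0,0,0],
    [-0.03,0.075,0,0,0,0],
    [-0.03,0.075,0,0,0,0],
    [-0.03,0.075,0,0,0,0],
  ],
)

```text
t: 59.37
tcp_pos: [469.4, 69.6, 271.4]
tool_rot: [[0.927, 0.375, -0.001], [0.375, -0.927, -0.001], [-0.001, 0.0, -1.0]]
wrist_force: [0.7, -0.4, 0.3]
grip_width: 59.4
```

```bash
python3 -c "
from h import *
o=r.observe();print(o['tcp_pos'],o['qpos'],o['wrist_force'],o['grip_width'])
snap('scene','s8');snap('top','t8')
crop('s8',260,210,100,110,4,'a');crop('t8',330,170,100,110,4,'b')
a=cv2.imread('pics/a.png');b=cv2.imread('pics/b.png');cv2.imwrite('pics/ab8.png',np.hstack([a,b]))
for n,c in(('tube',(246,319)),('nut',(475,252)),('bolt',(484,307))):
  u,v=c;A=cv2.imread('pics/t0.png')[v-14:v+14,u-14:u+14].astype(int);B=cv2.imread('pics/t8.png')[v-14:v+14,u-14:u+14];print(n,abs(A-B).mean())
"
```

```text
[469.37191665  69.56184922 271.4169264 ] [ 17.35267674   9.58407011 -32.32686661  90.53612587   5.19291268
  81.42826953 -83.34150362] [ 0.72081104 -0.429107    0.29920137] 59.40890732272687
tube 2.26062925170068
nut 4.874149659863946
bolt 1.4306972789115646
```

View pics/ab8.png

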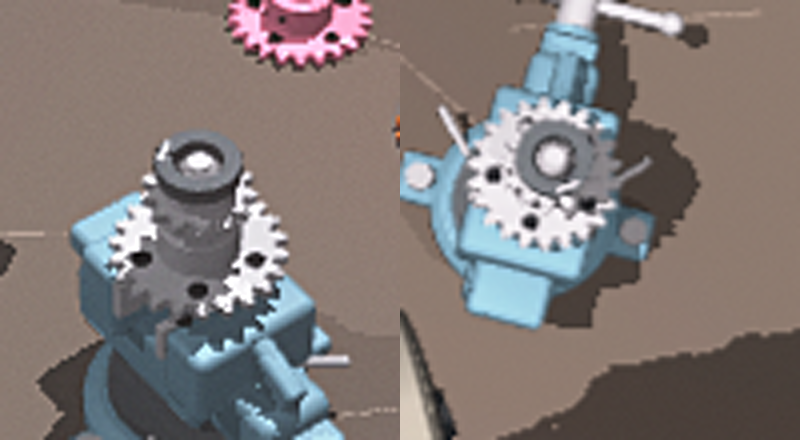

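The collar sits flat on top with the shaft end in its bore, and the stack is complete.

```bash
python3 -c "
from h import *
print(job.sign_off(), r.observe()['t'])"
```

```text
the job is handed in; nothing more can be done
the job is handed in; nothing more can be done
```

The jackshaft is dry-fitted and the job is handed in: large sprocket (hub up), spacer, small sprocket (hub up), then the black collar. The job took about 59 s of the 118 s. I held each part until the wrist force showed it resting on the one below, between 5 and 9 N against its hanging weight, before opening the jaws.

**Last checks:** The final scene and top pictures show the full stack lying flat, with the shaft end in the collar's bore and the arm well clear. The tube and bolt look unchanged by a pixel comparison. The nut's patch differed slightly more, which I put down to shadow and did not look at further; the arm never went near it.

**What disagreed:**
- **Fingertip height:** the tips were about 11 mm above the reported TCP (tool point) instead of 11 mm ahead of it. My first two grasps of the large sprocket closed on nothing, and a third caught only the hub's top edge. I corrected the height from the pictures and by careful lowering.
- **Jaw opening:** it read 1 to 3.5 mm less than the true diameters while gripping.
- **Shaft position:** the two cameras disagreed by about 4 mm. I took the middle, and all four parts went on with no noticeable sideways force.

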